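# Clear the nightstand into the drop-front bedside cabinet

## Robot

A 6-joint arm with a two-finger parallel gripper is mounted at the origin on the work surface. World frame = base frame: x ahead of the robot, y to its left, z up, the work surface at z = 0. Lengths are in m, angles in degrees, forces in N, time in s.
With the tool pointing down it reaches from about 0.375 to 0.9 m from the base axis. Payload 3.1 kg.
Tool frame: the origin (TCP) lies between the finger pads; the fingertips stand 11 mm ahead of it and the grasp point (between the pads) lies 8 mm behind it; z points along the fingers, y is the direction in which the jaws open and shut (so a half turn about z gives the same grasp; the last joint's range is limited). The gripper opens to 87 mm and grips with 3 to 60 N. Pads are 19 mm wide; open, the fingers measure 117 mm over their backs; the gripper's body (75 mm by 190 mm) begins 51 mm behind the grasp point.
Start: joints at [64.372, 30.224, 82.088, -0, 67.689, -10.227], TCP at [0.166, 0.603, 0.234] pointing down, gripper open.
Joint ranges: [-176.69, 176.69], [-43.24, 126.21], [12.49, 139.97], [-82, 262], [0, 151.66], [-163.58, 163.58]. Speed limits (degrees/s): [159.86, 159.86, 180, 180, 180, 180].

## Interface

Orientations are given as a 3x3 rotation matrix whose columns are the frame's x, y, z axes.
In Python, from rig import bot, vision gives the robot as it stands. The module is installed in compiled form; this text tells all that it offers.
- The arm moves only by the tool jog_arm, never from a script. Its argument "rows" is a list of rows, each an object with "dp": the shift along the tool's x, y, z in mm, a list of three; "turn": the turn, a rotation vector about the tool's x, y, z in degrees, a list of three; "grip": the opening, from 0 (shut) to 1 (fully open). A call has 1 to 10 rows; each row is the pose to reach, as a shift and turn from the pose commanded when the call began, along the tool's axes at that moment; what a row does not reach only later rows make up. A row lasts 1/10 s, in which the tool goes at most 50 mm and 8.59 degrees, less where a joint would pass 70% of its speed; a pose out of reach is approached as far as the arm can. A call with a gripper value outside its range is refused whole. The fingers move at their own pace and stop on an object; the grip force is fixed at half the most. Time passes only in rows, so rows that repeat a pose let the fingers close. It gives the time, the measured TCP pose, the force and the opening at its end, in the units of the state.
- bot.read_state(): the state, without advancing time (a new reading comes with each control period).
- vision.capture(name): name is "scene" or "top"; returns (picture, depth): 400x640x3 uint8, red, green, blue; 400x640 float32, m along the optical axis (not along the pixel's ray), 0 where there is no reading.
- vision.camera_info(name): a dict with "vertical_fov" (degrees; the focal length in pixels is half the picture's height over the tangent of half this angle, whatever the lens; pixels are square), "cx", "cy" (the principal point, pixels), "position" and "rotation" of the camera in the world. Camera axes: x right, y down, z forward; pixel columns grow to the right and rows downward; lengths in m; the calibration is good to about 2 mm. A picture is of the moment at which its call begins. camera_info takes no time and is no camera call.
- bot.hand_in(): hands the job in, once; it reports no verdict.
The state is a dict: "time_s": time; "joint_positions": joint angles; "qvel": joint speeds; "tau": joint torques, N m; "position": TCP position; "tcp_rot": TCP orientation; "force": force on the tool from outside, world axes, zero at the start; "moment": the same for the moment, N m; "opening": opening from 0.0 (shut) to 1.0 (fully open).
Only numpy, scipy, OpenCV 4.12 (cv2) and the standard library are available. Lean on these libraries where they do the work, as an engineer would, in place of code of your own. Each camera call takes 0.05 s, during which the arm holds its last target.

## Task

Tidy the nightstand: slide the lidded ceramic box out from in front of the cabinet's drop flap until it stands wholly on the round grey felt mat, lower the flap all the way, and put every small item lying on the tray in front of the cabinet (fan remote, bottle opener, refill carton, power bank, whichever are there) right inside on the cabinet's floor. Then swing the flap back up until it is fully shut. Leave the cup, the yellow diffuser and the clock standing where they are.

Things in the scene. Friction and masses are not known exactly. Their poses are not given: they have to be found in the camera images.
- cubby: Drop-front bedside cabinet, brown wood, fixed; 300 mm wide (y), 187 deep, 151 high; place and yaw (to 0.1 rad) vary. Origin on the tray (z = 0) under the middle of the flap's hinge line; x points into the cabinet, away from the robot. The front slants back 22 degrees from x = 0 at the floor to the roof's front edge. Closed plinth under the floor.
- cubby_in (a point): Middle of the cabinet's inner floor, 43 mm above the tray, 90 mm behind the hinge line. The floor runs from 4 mm behind the hinge line to the back wall at 175 mm, between side walls 138 mm either side.
- roof_edge (a point): Middle of the top front edge of the cabinet's roof, 46 mm behind the hinge line and 151 mm above the tray. The roof is 12 mm thick and runs from here to the back: it keeps the gripper's body from going farther in.
- flap (a joint): Pale wooden drop flap, 300 mm wide, 115 long, 12 thick, hinged at its bottom edge. 0 = shut, leaning back 22 degrees; grows as its top swings out towards the robot and down; 1.96 rad = lowered level on its stop, inner face up, 44 mm above the tray, flush with the cabinet floor. Damped: let go beyond 1 rad it sinks slowly to fully lowered, below 0.1 rad it stays shut. Takes under 5 N at the bar.
- flap_hinge (a point): Middle of the flap's hinge axis (along the cabinet's y), in the plane of the flap's inner face, 44 mm above the tray, directly above the cabinet's origin.
- flap_bar (a point): Middle of the flap's handle: round steel bar, 11 mm thick, 90 long, parallel to the hinge on two end posts, 30 mm clear of the flap's free edge; 151 mm from the hinge along the flap, 6 mm outside its inner face. Shut: 186 mm above the tray. Lowered: 38 mm. Fingers closing along the cabinet's x can hold it from straight above at every angle; it turns between the pads.
- ceramic_box: Lidded round ceramic box, white with a low blue domed lid that is fixed on, 115 mm across, 62 mm high, about 0.35 to 0.7 kg; too wide to grasp, it slides. Origin at the centre of its underside. At the start it stands close in front of the flap, where it blocks the flap's way down.
- felt_mat: The ceramic box's place: a flat round grey felt mat, 155 mm across and 1 mm thick (no obstacle: things slide over it), left or right of the cabinet's front. Origin at its centre.
- remote: Grey ceiling-fan remote, 130 mm long (its x), 44 mm wide (y), 20 mm thick, with white buttons and one red; origin at the centre of its underside. May be absent.
- opener: Red plastic bottle cap opener, 125 mm long (its x), 16 mm thick (z): handle 30 mm wide (y) over x = -62 to +13 mm, then a 42 mm wide head with an opening; origin on its underside at mid length. May be absent.
- refill: Carton with a diffuser refill, brown with a yellow band, 95 mm long (its x), 46 mm wide, 46 mm high; origin at the centre of its underside. May be absent.
- power_bank: Black power bank, 110 mm long (its x), 60 mm wide (y), 20 mm thick; origin at the centre of its underside. May be absent.
- cup: Empty stainless steel cup, 74 mm across the rim, 85 mm high, standing beside the cabinet; to be left alone. Origin at the centre of its underside.
- diffuser: Yellow plastic mosquito repellent diffuser with a white press button on top, 76 mm across, 92 mm high, on the side where the mat is not; to be left alone. Origin at the centre of its underside.
- clock: White bedside clock, 45 x 90 mm, 74 mm high, standing beside the cabinet; to be left alone. Origin at the centre of its underside.

How it is judged:
By the outcome, as a careful person would: the job done as asked, in the order asked, and still so for the second after the job is handed in, with the robot touching nothing.
Of remote, opener, refill, power_bank only 2 to 4 are there at a start; the rules pass over those that are not, and their reading is None.
At some moment in a run one of ceramic_box, remote, opener, refill, power_bank may be knocked a few centimetres aside while the robot is not near it.
Once in a run the grip may slacken for a moment while it holds something.
It also fails if it takes over 210 s, if anything falls off the work surface, if the arm or the gripper's body presses on something with over 40 N, if the wrist force passes 120 N, or if a joint passes its speed limit or range.

## Working session

There is one attempt and no reset: what is moved stays moved. The work goes in short steps, Python scripts to look and compute and a tool call to move; the robot and the scene stay as the last step left them, time stands still between calls to the robot, and variables do not carry over. Pictures are saved under pics/ and viewed, and the job is handed in when it is done.

Besides the shell and the picture viewer there is one more tool, called after "Call:" as name([rows], argument=value, ...), one row to a line, values as JSON. jog_arm: Moves the arm, as the interface text tells. Its arguments: {"type":"object","properties":{"rows":{"type":"array"}},"required":["rows"]}

```bash
ls; mkdir -p pics
python3 - <<'E'
from rig import bot, vision
import cv2
for n in ("scene","top"):
    i=vision.camera_info(n); print(n,i)
    p,d=vision.capture(n); cv2.imwrite(f"pics/{n}0.png",p[:,:,::-1])
s=bot.read_state(); print(s)
E
```

```text
pics
scene {'vertical_fov': 48.5587315389369, 'cx': 312.4610425298973, 'cy': 194.89168122919943, 'position': array([1.0318782 , 0.72192433, 0.81332813]), 'rotation': array([[-0.83462014,  0.33893208, -0.43420533],
       [ 0.55082475,  0.51519853, -0.6566297 ],
       [ 0.00114908, -0.78720742, -0.61668725]])}
top {'vertical_fov': 46.82062097978694, 'cx': 318.47379649800746, 'cy': 208.2060308910826, 'position': array([0.3853387 , 0.01489611, 1.14707747]), 'rotation': array([[ 0.00569956, -0.98756215,  0.1571258 ],
       [-0.99956634, -0.01016597, -0.02763665],
       [ 0.02889025, -0.15690014, -0.98719182]])}
{'time_s': 0.1, 'joint_positions': array([ 6.43726851e+01,  3.02745015e+01,  8.21500164e+01,  5.37907153e-04,
        6.76889337e+01, -1.02267277e+01]), 'qvel': array([-0.02358305, -0.07751379, -0.2126684 , -0.02490053, -0.0959817 ,
       -0.09773039]), 'tau': array([-3.67479552e-04, -4.40984309e+01, -1.77150965e+01,  6.34748535e-02,
        5.33983321e-02, -4.11648102e-05]), 'position': array([0.16565854, 0.60197749, 0.23265483]), 'tcp_rot': array([[-9.64091578e-01,  2.65568600e-01, -8.64256351e-04],
       [ 2.65569762e-01,  9.64090000e-01, -1.78155631e-03],
       [ 3.60095489e-04, -1.94710379e-03, -9.99998040e-01]]), 'force': array([-0.19474066, -0.12691204,  0.68393883]), 'moment': array([-0.04450254,  0.02614751,  0.0172833 ]), 'opening': 0.9989762646347647}
```

View pics/scene0.png

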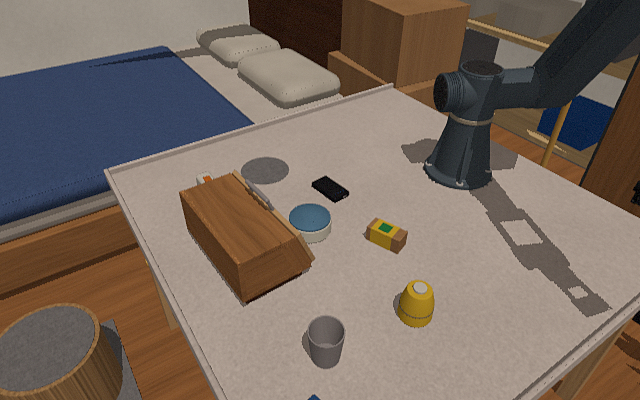

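View pics/top0.png

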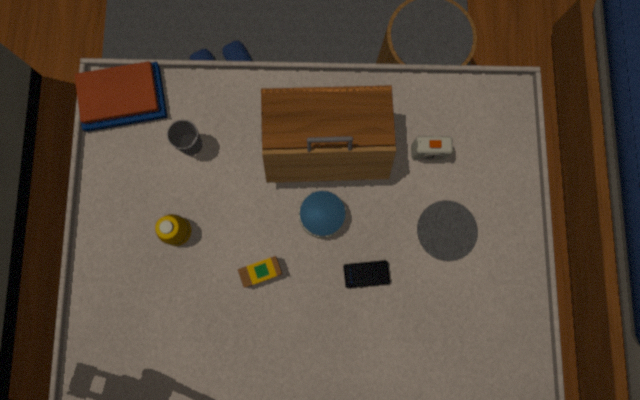

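The pictures show two items: the refill (top view, about (262,271)) and the power bank (367,274). The box is at (323,213), the mat at (447,231) on the right, and the cabinet is centred near (328,135). Next I measure them.

```bash
cat > h.py <<'E'
import numpy as np, cv2
from rig import bot, vision
def cap(n,save=None):
    p,d=vision.capture(n); i=vision.camera_info(n)
    f=200/np.tan(np.radians(i['vertical_fov']/2))
    v,u=np.mgrid[0:400,0:640]
    P=np.stack([(u-i['cx'])/f*d,(v-i['cy'])/f*d,d],-1)@i['rotation'].T+i['position']
    P[d==0]=np.nan
    if save: cv2.imwrite(f"pics/{save}.png",p[:,:,::-1])
    return p,P
def rect(xy):
    (c,(a,b),t)=cv2.minAreaRect((xy*1000).astype(np.float32))
    if a<b: a,b,t=b,a,t+90
    return np.round(c,1),round(a,1),round(b,1),round(((t+90)%180)-90,1)
def st():
    s=bot.read_state(); print(round(s['time_s'],2),np.round(s['position']*1000,1),np.round(s['tcp_rot'],3).tolist(),'F',np.round(s['force'],1),'o',round(s['opening'],3),'j',np.round(s['joint_positions'],1))
    return s
E
python3 - <<'E'
from h import *
p,P=cap("top")
hsv=cv2.cvtColor(p,cv2.COLOR_RGB2HSV)
np.save('P.npy',P)
for u,v in [(323,213),(447,231),(262,271),(367,274),(330,140),(264,90),(391,90),(300,300),(172,230),(434,147),(186,138)]:
    print((u,v),np.round(P[v,u]*1000,1),p[v,u],hsv[v,u])
def roi(u0,u1,v0,v1,zl,zh):
    Q=P[v0:v1,u0:u1].reshape(-1,3); return Q[(Q[:,2]>zl)&(Q[:,2]<zh)]
Q=roi(230,292,245,300,.035,.06);print('refill',len(Q),rect(Q[:,:2]),np.median(Q[:,2]))
Q=roi(335,400,250,300,.012,.03);print('pb',len(Q),rect(Q[:,:2]),np.median(Q[:,2]))
Q=roi(290,355,185,250,.035,.075);print('box',len(Q),cv2.minEnclosingCircle((Q[:,:2]*1000).astype(np.float32)),Q[:,2].max())
Q=roi(250,405,80,140,.145,.158);print('roof',len(Q),rect(Q[:,:2]),np.median(Q[:,2]))
m=np.zeros(p.shape[:2],bool);m[195:268,410:485]=1
g=p.astype(int).sum(-1); mm=m&(g<g[m].mean())
n,l,s,c=cv2.connectedComponentsWithStats(mm.astype(np.uint8));k=1+s[1:,4].argmax()
Q=P[l==k];print('mat',len(Q),cv2.minEnclosingCircle((Q[:,:2]*1000).astype(np.float32)),np.nanmedian(Q,0))
E
```

```text
(323, 213) [546.7 -26.3  61.7] [46 72 86] [101 119  86]
(447, 231) [ 513.4 -341.6   -1.9] [61 60 56] [24 21 61]
(262, 271) [409.5 116.3  45.4] [25 80 37] [ 67 175  80]
(367, 274) [ 404.5 -135.5   18.4] [19 19 21] [120  24  21]
(330, 140) [686.  -35.8 191.5] [74 68 62] [15 41 74]
(264, 90) [814.9 112.4 149.3] [116  71  34] [ 14 180 116]
(391, 90) [ 820.5 -177.9  148.5] [97 65 46] [ 11 134  97]
(300, 300) [341.   26.5  -0.7] [122 112  98] [ 18  50 122]
(172, 230) [500.3 320.4  85.4] [100  81  30] [ 22 179 100]
(434, 147) [ 709.9 -294.9   71.3] [110  64  39] [ 11 165 110]
(186, 138) [744.1 320.8   6.2] [48 44 41] [13 37 48]
refill 808 (array([408.5, 122.9]), 94.9, 46.5, -69.6) 0.0458523813358529
pb 1100 (array([ 404.5, -134.6]), 110.8, 59.9, -83.9) 0.019113317233448557
box 1725 ((549.2673950195312, -24.89504623413086), 57.6242561340332) 0.06802796880586803
roof 6848 (array([762.4, -32.2]), 300.3, 129.3, -88.3) 0.15063507430797451
mat 2904 ((516.13916015625, -341.8426513671875), 78.13925170898438) [ 0.51508867 -0.3410947   0.0006297 ]
```

Run:
```python
from h import *
P=np.load('P.npy')
Q=P[75:150,250:410]; 
m=(abs(Q[...,2]-.151)<.006)
ys=[];xb=[];xf=[]
for c in range(Q.shape[1]):
    r=Q[m[:,c],c]
    if len(r)>10: ys.append(np.median(r[:,1])); xb.append(r[:,0].max()); xf.append(r[:,0].min())
ys=np.array(ys);
for n,x in (('back',xb),('front',xf)): print(n,np.polyfit(ys,x,1),np.median(x))
L=[];R=[]
for r in range(Q.shape[0]):
    q=Q[r,m[r]]
    if len(q)>100: L.append([q[:,0].mean(),q[:,1].max()]);R.append([q[:,0].mean(),q[:,1].min()])
for e in (L,R): e=np.array(e); print(np.median(e,0),np.polyfit(e[:,0],e[:,1],1))
F=P[140:190,262:395].reshape(-1,3); F=F[(F[:,2]>.055)&(F[:,2]<.135)]
A=np.c_[F[:,1:],np.ones(len(F))]; c=np.linalg.lstsq(A,F[:,0],rcond=None)[0];r=F[:,0]-A@c
g=abs(r)<.006;c=np.linalg.lstsq(A[g],F[g,0],rcond=None)[0];print('flap x=a*y+b*z+c',c,g.sum(),np.degrees(np.arctan(c[:2])))
B=P[130:160,300:360].reshape(-1,3);B=B[B[:,2]>.175];print('bar',len(B),rect(B[:,:2]),B[:,2].max())
G=P[120:230,255:400].reshape(-1,3);G=G[(G[:,2]>.03)&(G[:,2]<.045)&(G[:,0]>.6)];print(np.round(G.min(0),3))
```

```text
back [-0.01703868  0.82217292] 0.8238854524742296
front [0.00838988 0.68055035] 0.6783318452040689
[0.75853845 0.11743786] [0.03568239 0.08951875]
[ 0.75853845 -0.1804389 ] [ 0.04457198 -0.21412067]
flap x=a*y+b*z+c [-0.04423076  0.40304927  0.6062579 ] 2758 [-2.5325853  21.95186308]
bar 252 (array([687.4, -35.2]), 97.8, 13.9, -87.8) 0.1973996252968674
[ 0.601 -0.121  0.036]
```

```bash
cat >> h.py <<'E'
from scipy.spatial.transform import Rotation as R
O=np.array([636.5,-36.5,0.]); YAW=np.radians(2.1)
CX=np.array([np.cos(YAW),np.sin(YAW),0]);CY=np.array([-np.sin(YAW),np.cos(YAW),0])
def c2w(p): return O+p[0]*CX+p[1]*CY+np.array([0,0,p[2]])
def rot(jaw,tilt=0):
    """jaw: world deg of tool y axis; tilt deg: tips lean towards the horizontal direction 90deg ccw->right (jaw-90) """
    y=np.array([np.cos(np.radians(jaw)),np.sin(np.radians(jaw)),0])
    f=np.array([np.cos(np.radians(jaw-90)),np.sin(np.radians(jaw-90)),0])
    t=np.radians(tilt); z=np.array([0,0,-1])*np.cos(t)+f*np.sin(t)
    return np.c_[np.cross(y,z),y,z]
def go(pos,M,cmd=None):
    """print dp,turn from the current measured pose (or commanded cmd=(p,R))"""
    s=bot.read_state(); p,r=(s['position']*1000,s['tcp_rot']) if cmd is None else cmd
    print('dp',np.round(r.T@(np.array(pos)-p),1),'turn',np.round(R.from_matrix(r.T@M).as_rotvec(degrees=True),1))
E
python3 - <<'E'
from h import *
print(c2w([0,0,0]),c2w([51,0,186]))
go([530,80,200],rot(0)); go([530,80,200],rot(180))
E
```

```text
[636.5 -36.5   0. ] [687.46574808 -34.63117086 186.        ]
dp [-489.8 -406.5   33.3] turn [-0.1  0.  74.6]
dp [-489.8 -406.5   33.3] turn [-1.000e-01 -1.000e-01 -1.054e+02]
```

Call:
jog_arm([
  {"dp":[-490,-406,33],"turn":[0,0,74.6],"grip":1},
  {"dp":[-490,-406,33],"turn":[0,0,74.6],"grip":1},
  {"dp":[-490,-406,33],"turn":[0,0,74.6],"grip":1},
  {"dp":[-490,-406,33],"turn":[0,0,74.6],"grip":1},
  {"dp":[-490,-406,33],"turn":[0,0,74.6],"grip":1},
  {"dp":[-490,-406,33],"turn":[0,0,74.6],"grip":1},
  {"dp":[-490,-406,33],"turn":[0,0,74.6],"grip":1},
  {"dp":[-490,-406,33],"turn":[0,0,74.6],"grip":1},
  {"dp":[-490,-406,33],"turn":[0,0,74.6],"grip":1},
  {"dp":[-490,-406,33],"turn":[0,0,74.6],"grip":1},
])

```text
time_s: 1.15
position: [0.4528, 0.1915, 0.2076]
tcp_rot: [[0.002, 1.0, 0.0], [1.0, -0.002, 0.0], [0.0, 0.0, -1.0]]
force: [0.2, 0.8, 0.8]
opening: 1.001
```

Run:
```python
from h import *
st(); go([530,80,200],rot(0))
```

```text
1.15 [452.8 191.5 207.6] [[0.002, 1.0, 0.0], [1.0, -0.002, 0.0], [0.0, 0.0, -1.0]] F [0.2 0.8 0.8] o 1.001 j [  9.9  22.2 102.5   0.   55.3  10. ]
dp [-111.3   77.4    7.6] turn [ 0.  -0.  -0.1]
```

Call:
jog_arm([
  {"dp":[-40,30,8],"turn":[0,0,0],"grip":1},
  {"dp":[-80,60,8],"turn":[0,0,0],"grip":1},
  {"dp":[-100,77,8],"turn":[0,0,0],"grip":1},
  {"dp":[-100,77,50],"turn":[0,0,0],"grip":1},
  {"dp":[-100,77,90],"turn":[0,0,0],"grip":1},
  {"dp":[-100,77,130],"turn":[0,0,0],"grip":1},
  {"dp":[-100,77,160],"turn":[0,0,0],"grip":1},
  {"dp":[-100,77,174],"turn":[0,0,0],"grip":1},
  {"dp":[-100,77,174],"turn":[0,0,0],"grip":1},
])

```text
time_s: 2.05
position: [0.5278, 0.0933, 0.0319]
tcp_rot: [[0.0, 1.0, -0.004], [1.0, -0.0, 0.0], [0.0, -0.004, -1.0]]
force: [-0.7, 0.1, -0.3]
opening: 1.004
```

Run:
```python
from h import *
st(); cap("top","top1")
```

```text
2.05 [527.8  93.3  31.9] [[0.0, 1.0, -0.004], [1.0, -0.0, 0.0], [0.0, -0.004, -1.0]] F [-0.7  0.1 -0.3] o 1.004 j [ -1.9  41.9 102.8  -0.   35.5  -1.9]
```

View pics/top1.png

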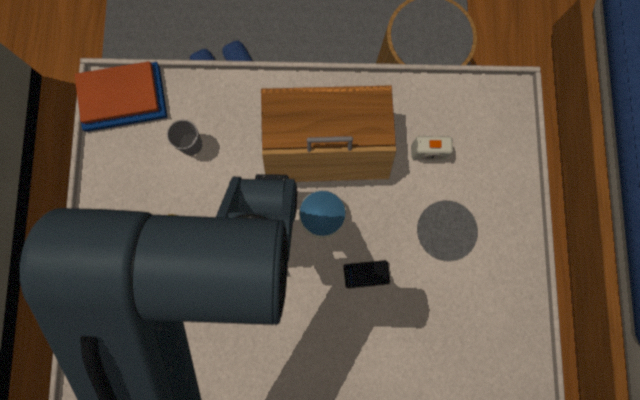

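Call:
jog_arm([
  {"dp":[-20,0,0],"turn":[0,0,0],"grip":1},
  {"dp":[-40,0,0],"turn":[0,0,0],"grip":1},
  {"dp":[-50,0,0],"turn":[0,0,0],"grip":1},
  {"dp":[-60,0,0],"turn":[0,0,0],"grip":1},
  {"dp":[-70,0,0],"turn":[0,0,0],"grip":1},
  {"dp":[-80,0,0],"turn":[0,0,0],"grip":1},
  {"dp":[-90,0,0],"turn":[0,0,0],"grip":1},
  {"dp":[-100,0,0],"turn":[0,0,0],"grip":1},
  {"dp":[-110,0,0],"turn":[0,0,0],"grip":1},
  {"dp":[-120,0,0],"turn":[0,0,0],"grip":1},
])

```text
time_s: 3.1
position: [0.5283, -0.0273, 0.0334]
tcp_rot: [[0.001, 1.0, -0.002], [1.0, -0.001, 0.001], [0.001, -0.002, -1.0]]
force: [0.8, 4.0, 2.8]
opening: 0.999
```

Run:
```python
from h import *
st(); cap("top","top2"); cap("scene","scene2")
```

```text
3.1 [528.3 -27.3  33.4] [[0.001, 1.0, -0.002], [1.0, -0.001, 0.001], [0.001, -0.002, -1.0]] F [0.8 4.  2.8] o 0.999 j [-15.1  41.4 103.9   0.   34.7 -15.1]
```

View pics/top2.png

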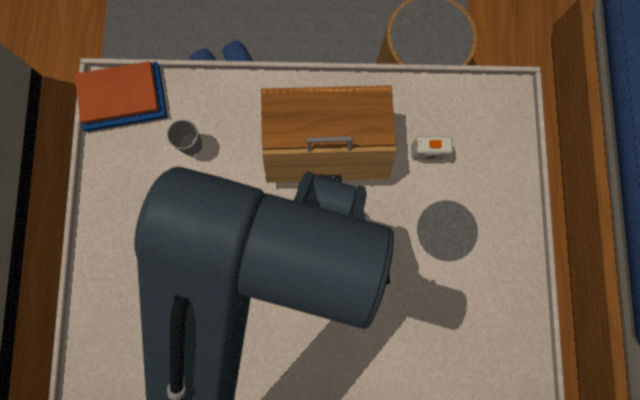

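View pics/scene2.png

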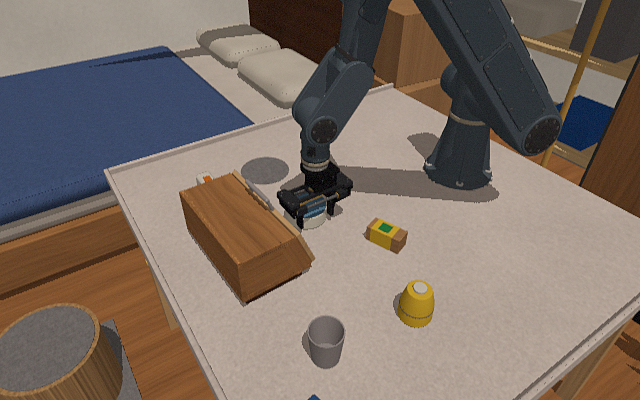

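Call:
jog_arm([
  {"dp":[-14,-1,0],"turn":[0,0,0],"grip":1},
  {"dp":[-28,-2,0],"turn":[0,0,0],"grip":1},
  {"dp":[-42,-3,0],"turn":[0,0,0],"grip":1},
  {"dp":[-56,-4,0],"turn":[0,0,0],"grip":1},
  {"dp":[-70,-5,0],"turn":[0,0,0],"grip":1},
  {"dp":[-84,-6,0],"turn":[0,0,0],"grip":1},
  {"dp":[-98,-7,0],"turn":[0,0,0],"grip":1},
  {"dp":[-112,-8,0],"turn":[0,0,0],"grip":1},
  {"dp":[-126,-9,0],"turn":[0,0,0],"grip":1},
  {"dp":[-140,-10,0],"turn":[0,0,0],"grip":1},
])

```text
time_s: 4.2
position: [0.5188, -0.1679, 0.0336]
tcp_rot: [[0.0, 1.0, -0.0], [1.0, -0.0, 0.0], [0.0, -0.0, -1.0]]
force: [-0.1, 1.4, -1.4]
opening: 1.002
```

Run:
```python
from h import *
st(); cap("scene","scene3")
```

```text
4.2 [ 518.8 -167.9   33.6] [[0.0, 1.0, -0.0], [1.0, -0.0, 0.0], [0.0, -0.0, -1.0]] F [-0.1  1.4 -1.4] o 1.002 j [-29.7  42.  101.6  -0.   36.4 -29.7]
```

View pics/scene3.png

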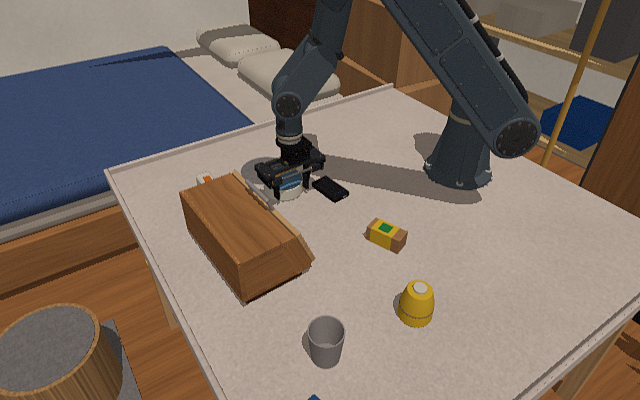

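Call:
jog_arm([
  {"dp":[-15,0,0],"turn":[0,0,0],"grip":1},
  {"dp":[-30,-1,0],"turn":[0,0,0],"grip":1},
  {"dp":[-45,-1,0],"turn":[0,0,0],"grip":1},
  {"dp":[-60,-2,0],"turn":[0,0,0],"grip":1},
  {"dp":[-75,-2,0],"turn":[0,0,0],"grip":1},
  {"dp":[-90,-2,0],"turn":[0,0,0],"grip":1},
  {"dp":[-103,-2,0],"turn":[0,0,0],"grip":1},
  {"dp":[-113,-2,0],"turn":[0,0,0],"grip":1},
  {"dp":[-120,-2,0],"turn":[0,0,0],"grip":1},
  {"dp":[-124,-2,0],"turn":[0,0,0],"grip":1},
])

```text
time_s: 5.25
position: [0.5169, -0.2912, 0.0337]
tcp_rot: [[0.001, 1.0, -0.0], [1.0, -0.001, 0.0], [0.0, -0.0, -1.0]]
force: [-0.6, 4.7, 2.5]
opening: 1.0
```

Call:
jog_arm([
  {"dp":[0,0,0],"turn":[0,0,0],"grip":1},
  {"dp":[15,0,0],"turn":[0,0,0],"grip":1},
  {"dp":[40,0,-30],"turn":[0,0,0],"grip":1},
  {"dp":[80,0,-70],"turn":[0,0,0],"grip":1},
  {"dp":[120,0,-110],"turn":[0,0,0],"grip":1},
  {"dp":[160,0,-160],"turn":[0,0,0],"grip":1},
  {"dp":[200,0,-200],"turn":[0,0,0],"grip":1},
  {"dp":[240,0,-220],"turn":[0,0,0],"grip":1},
])

```text
time_s: 6.05
position: [0.5177, -0.0715, 0.2403]
tcp_rot: [[-0.0, 1.0, 0.004], [1.0, 0.0, -0.002], [-0.002, 0.004, -1.0]]
force: [0.5, -0.1, 0.1]
opening: 1.002
```

```bash
cat >> h.py <<'E'
def roi(P,u0,u1,v0,v1,zl,zh):
    Q=P[v0:v1,u0:u1].reshape(-1,3); return Q[(Q[:,2]>zl)&(Q[:,2]<zh)]
E
python3 - <<'E'
from h import *
st(); p,P=cap("top","top4")
Q=roi(P,405,495,190,270,.035,.075);print('box',len(Q),cv2.minEnclosingCircle((Q[:,:2]*1000).astype(np.float32)),Q[:,2].max())
go(c2w([51,0,186+60+8-8]),rot(2.1))
E
```

```text
6.05 [517.7 -71.5 240.3] [[-0.0, 1.0, 0.004], [1.0, 0.0, -0.002], [-0.002, 0.004, -1.0]] F [ 0.5 -0.1  0.1] o 1.002 j [-20.1  21.8  96.4  -0.   61.6 -20.1]
box 1747 ((517.0115356445312, -337.7621765136719), 57.86624526977539) 0.06753165962524821
dp [ 3.030e+01  1.692e+02 -1.000e-01] turn [ 0.5 -0.1 -1.9]
```

View pics/top4.png

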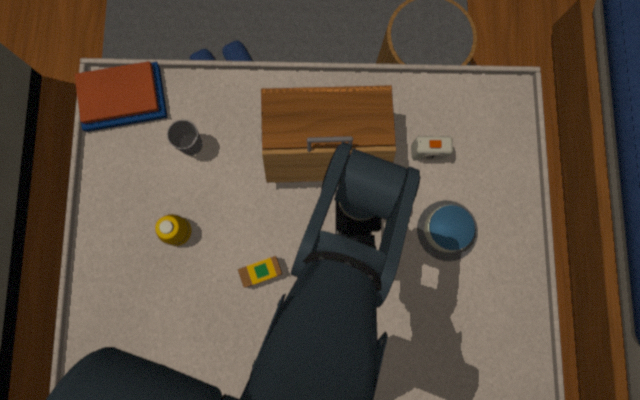

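Call:
jog_arm([
  {"dp":[10,50,0],"turn":[0,0,-1],"grip":1},
  {"dp":[20,95,0],"turn":[0,0,-2],"grip":1},
  {"dp":[26,140,0],"turn":[0,0,-2],"grip":1},
  {"dp":[30,169,0],"turn":[0,0,-2],"grip":1},
  {"dp":[30,169,15],"turn":[0,0,-2],"grip":1},
  {"dp":[30,169,40],"turn":[0,0,-2],"grip":1},
  {"dp":[30,169,60],"turn":[0,0,-2],"grip":1},
  {"dp":[30,169,67],"turn":[0,0,-2],"grip":1},
  {"dp":[30,169,67],"turn":[0,0,-2],"grip":1},
])

```text
time_s: 7.0
position: [0.6842, -0.0424, 0.1691]
tcp_rot: [[-0.035, 0.999, -0.004], [0.999, 0.035, 0.001], [0.001, -0.004, -1.0]]
force: [-0.2, 0.1, 1.3]
opening: 1.0
```

Run:
```python
from h import *
st(); cap("scene","scene5"); p,P=cap("top","top5")
go(c2w([51,0,178]),rot(2.1))
```

```text
7.0 [684.2 -42.4 169.1] [[-0.035, 0.999, -0.004], [0.999, 0.035, 0.001], [0.001, -0.004, -1.0]] F [-0.2  0.1  1.3] o 1.0 j [-12.9  39.   75.8  -0.   65.5 -14.9]
dp [ 8.2  1.6 -6.3] turn [ 0.1  0.  -0.1]
```

View pics/scene5.png

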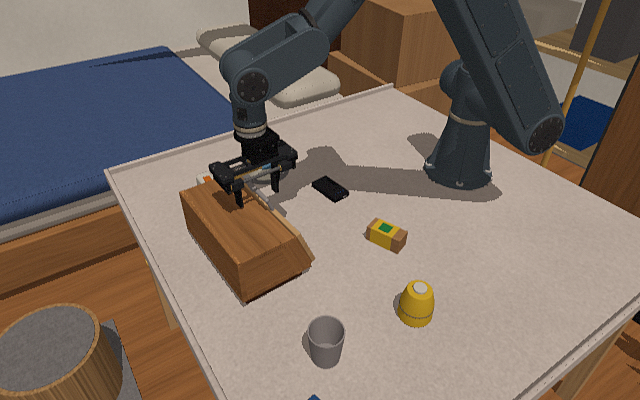

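Call:
jog_arm([
  {"dp":[6,2,-8],"turn":[0,0,0],"grip":1},
  {"dp":[6,2,-8],"turn":[0,0,0],"grip":1},
  {"dp":[6,2,-8],"turn":[0,0,0],"grip":0.3},
  {"dp":[6,2,-8],"turn":[0,0,0],"grip":0.1},
  {"dp":[6,2,-8],"turn":[0,0,0],"grip":0},
  {"dp":[6,2,-8],"turn":[0,0,0],"grip":0},
  {"dp":[6,2,-8],"turn":[0,0,0],"grip":0},
  {"dp":[6,2,-8],"turn":[0,0,0],"grip":0},
])

```text
time_s: 7.9
position: [0.6878, -0.0369, 0.1789]
tcp_rot: [[-0.035, 0.999, -0.0], [0.999, 0.035, 0.0], [0.0, -0.0, -1.0]]
force: [0.6, 0.1, 0.4]
opening: 0.54
```

Run:
```python
from h import *
s=st()
def bar(q):
    L=np.radians(22)-q; return 151*np.sin(L)-6*np.cos(L), 44+151*np.cos(L)+6*np.sin(L)
b0=bar(0)
for q in [.1,.2,.3,.4,.5,.6,.7,.8,.9,1,1.1,1.2,1.3,1.4,1.5,1.6,1.7,1.8,1.9,1.96]:
    b=bar(q); print(q,'tool y',round(b[0]-b0[0],1),'tool z',round(b0[1]-b[1],1))
```

```text
7.9 [687.8 -36.9 178.9] [[-0.035, 0.999, -0.0], [0.999, 0.035, 0.0], [0.0, -0.0, -1.0]] F [0.6 0.1 0.4] o 0.54 j [-12.3  38.5  75.   -0.   66.5 -14.3]
0.1 tool y -14.5 tool z -4.4
0.2 tool y -29.3 tool z -7.3
0.3 tool y -44.3 tool z -8.7
0.4 tool y -59.4 tool z -8.6
0.5 tool y -74.4 tool z -7.0
0.6 tool y -89.2 tool z -4.0
0.7 tool y -103.6 tool z 0.6
0.8 tool y -117.5 tool z 6.6
0.9 tool y -130.7 tool z 13.9
1 tool y -143.1 tool z 22.5
1.1 tool y -154.6 tool z 32.3
1.2 tool y -165.1 tool z 43.2
1.3 tool y -174.4 tool z 55.1
1.4 tool y -182.5 tool z 67.8
1.5 tool y -189.3 tool z 81.3
1.6 tool y -194.7 tool z 95.4
1.7 tool y -198.6 tool z 110.0
1.8 tool y -201.1 tool z 124.9
1.9 tool y -202.1 tool z 140.0
1.96 tool y -202.0 tool z 149.0
```

Call:
jog_arm([
  {"dp":[0,0,0],"turn":[0,0,0],"grip":0},
  {"dp":[0,0,0],"turn":[0,0,0],"grip":0},
  {"dp":[0,0,0],"turn":[0,0,0],"grip":0},
  {"dp":[0,0,0],"turn":[0,0,0],"grip":0},
  {"dp":[0,0,0],"turn":[0,0,0],"grip":0},
  {"dp":[0,0,0],"turn":[0,0,0],"grip":0},
  {"dp":[0,0,0],"turn":[0,0,0],"grip":0},
])

```text
time_s: 8.6
position: [0.6881, -0.0369, 0.1791]
tcp_rot: [[-0.035, 0.999, 0.001], [0.999, 0.035, -0.0], [-0.0, 0.001, -1.0]]
force: [1.4, -0.6, 0.2]
opening: 0.113
```

Call:
jog_arm([
  {"dp":[0,0,0],"turn":[0,0,0],"grip":0},
  {"dp":[0,0,0],"turn":[0,0,0],"grip":0},
  {"dp":[0,-7,-2],"turn":[0,0,0],"grip":0},
  {"dp":[0,-15,-4],"turn":[0,0,0],"grip":0},
  {"dp":[0,-29,-7],"turn":[0,0,0],"grip":0},
  {"dp":[0,-44,-9],"turn":[0,0,0],"grip":0},
  {"dp":[0,-59,-9],"turn":[0,0,0],"grip":0},
  {"dp":[0,-74,-7],"turn":[0,0,0],"grip":0},
  {"dp":[0,-89,-4],"turn":[0,0,0],"grip":0},
  {"dp":[0,-104,1],"turn":[0,0,0],"grip":0},
])

```text
time_s: 9.6
position: [0.5843, -0.041, 0.1795]
tcp_rot: [[-0.035, 0.999, 0.005], [0.999, 0.035, -0.002], [-0.002, 0.005, -1.0]]
force: [1.7, -0.8, 1.7]
opening: 0.116
```

Run:
```python
from h import *
s=st(); cap("scene","scene6")
```

```text
9.6 [584.3 -41.  179.5] [[-0.035, 0.999, 0.005], [0.999, 0.035, -0.002], [-0.002, 0.005, -1.0]] F [ 1.7 -0.8  1.7] o 0.116 j [-14.9  30.9  91.1  -0.   57.7 -16.9]
```

View pics/scene6.png

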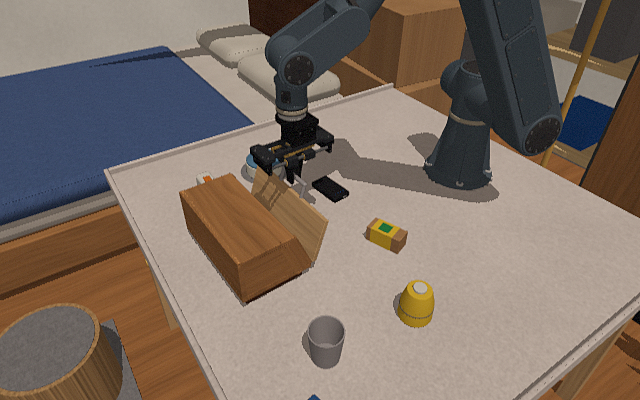

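Call:
jog_arm([
  {"dp":[0,-14,6],"turn":[0,0,0],"grip":0},
  {"dp":[0,-27,13],"turn":[0,0,0],"grip":0},
  {"dp":[0,-39,22],"turn":[0,0,0],"grip":0},
  {"dp":[0,-51,31],"turn":[0,0,0],"grip":0},
  {"dp":[0,-61,42],"turn":[0,0,0],"grip":0},
  {"dp":[0,-70,54],"turn":[0,0,0],"grip":0},
  {"dp":[0,-78,67],"turn":[0,0,0],"grip":0},
  {"dp":[0,-85,80],"turn":[0,0,0],"grip":0},
  {"dp":[0,-91,94],"turn":[0,0,0],"grip":0},
  {"dp":[0,-95,109],"turn":[0,0,0],"grip":0},
])

```text
time_s: 10.65
position: [0.4902, -0.0442, 0.0695]
tcp_rot: [[-0.035, 0.999, 0.004], [0.999, 0.035, -0.001], [-0.001, 0.004, -1.0]]
force: [2.5, 0.4, 1.0]
opening: 0.111
```

Call:
jog_arm([
  {"dp":[0,-2,14],"turn":[0,0,0],"grip":0},
  {"dp":[0,-3,26],"turn":[0,0,0],"grip":0},
  {"dp":[0,-3,36],"turn":[0,0,0],"grip":0},
  {"dp":[0,-3,41],"turn":[0,0,0],"grip":0},
  {"dp":[0,-3,41],"turn":[0,0,0],"grip":0},
  {"dp":[0,-3,41],"turn":[0,0,0],"grip":0},
])

```text
time_s: 11.25
position: [0.4872, -0.0443, 0.0303]
tcp_rot: [[-0.035, 0.999, 0.003], [0.999, 0.035, -0.001], [-0.001, 0.003, -1.0]]
force: [0.0, -0.1, 18.5]
opening: 0.114
```

Run:
```python
from h import *
s=st(); cap("scene","scene7")
```

```text
11.25 [487.2 -44.3  30.3] [[-0.035, 0.999, 0.003], [0.999, 0.035, -0.001], [-0.001, 0.003, -1.0]] F [ 0.  -0.1 18.5] o 0.114 j [-18.3  40.4 110.   -0.   29.4 -20.3]
```

View pics/scene7.png

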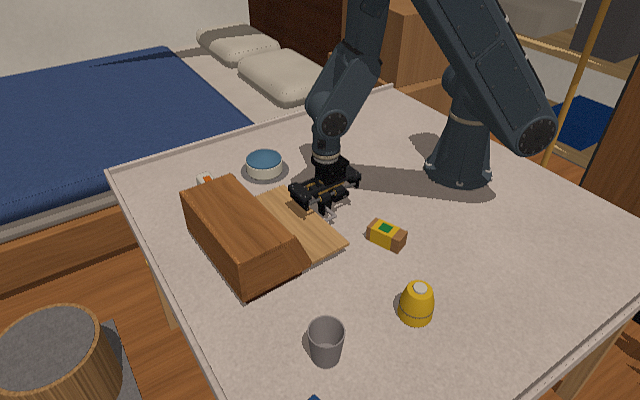

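Call:
jog_arm([
  {"dp":[0,0,-1],"turn":[0,0,0],"grip":0.4},
  {"dp":[0,0,-1],"turn":[0,0,0],"grip":0.4},
  {"dp":[0,0,-1],"turn":[0,0,0],"grip":0.4},
  {"dp":[0,0,-1],"turn":[0,0,0],"grip":0.4},
  {"dp":[0,0,-20],"turn":[0,0,0],"grip":1},
  {"dp":[0,0,-60],"turn":[0,0,0],"grip":1},
  {"dp":[0,0,-110],"turn":[0,0,0],"grip":1},
  {"dp":[-20,-10,-150],"turn":[0,0,0],"grip":1},
])

```text
time_s: 12.1
position: [0.4769, -0.063, 0.1797]
tcp_rot: [[-0.038, 0.999, 0.0], [0.999, 0.038, 0.001], [0.001, 0.0, -1.0]]
force: [1.0, 0.4, -1.3]
opening: 0.679
```

Run:
```python
from h import *
s=st(); p,P=cap("top","top8")
Q=roi(P,230,300,235,310,.035,.06);print('refill',len(Q),rect(Q[:,:2]),np.median(Q[:,2]))
Q=roi(P,335,400,245,310,.012,.03);print('pb',len(Q),rect(Q[:,:2]))
Q=roi(P,405,495,190,270,.035,.075);print('box',len(Q),cv2.minEnclosingCircle((Q[:,:2]*1000).astype(np.float32)))
```

```text
12.1 [476.9 -63.  179.7] [[-0.038, 0.999, 0.0], [0.999, 0.038, 0.001], [0.001, 0.0, -1.0]] F [ 1.   0.4 -1.3] o 0.679 j [-20.9  23.9 105.6   0.   50.4 -23.1]
refill 810 (array([408.5, 122.9]), 95.0, 46.6, -69.9) 0.045841763990935314
pb 35 (array([ 427.8, -139.3]), 21.2, 13.1, -16.4)
box 1739 ((516.5140380859375, -337.5378112792969), 57.782081604003906)
```

View pics/top8.png

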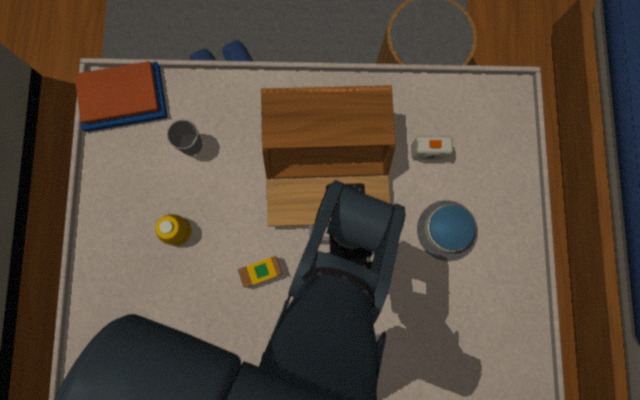

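Run:
```python
from h import *
go([408.5,122.9,110],rot(20.1))
```

```text
dp [192.9 -63.9  73.2] turn [  0.4   0.4 -18. ]
```

Call:
jog_arm([
  {"dp":[40,-13,0],"turn":[0,0,-6],"grip":1},
  {"dp":[80,-26,0],"turn":[0,0,-12],"grip":1},
  {"dp":[120,-40,10],"turn":[0,0,-18],"grip":1},
  {"dp":[160,-53,30],"turn":[0,0,-18],"grip":1},
  {"dp":[185,-62,55],"turn":[0,0,-18],"grip":1},
  {"dp":[193,-64,73],"turn":[0,0,-18],"grip":1},
  {"dp":[193,-64,73],"turn":[0,0,-18],"grip":1},
  {"dp":[193,-64,73],"turn":[0,0,-18],"grip":1},
])

```text
time_s: 12.95
position: [0.4058, 0.1264, 0.1047]
tcp_rot: [[-0.342, 0.94, -0.001], [0.94, 0.342, -0.0], [0.0, -0.001, -1.0]]
force: [-0.2, 0.3, -0.3]
opening: 1.002
```

Run:
```python
from h import *
st();go([408.5,122.9,18],rot(20.1))
p,P=cap("top")
Q=roi(P,335,400,245,310,.012,.03);print('pb',len(Q),rect(Q[:,:2]))
```

```text
12.95 [405.8 126.4 104.7] [[-0.342, 0.94, -0.001], [0.94, 0.342, -0.0], [0.0, -0.001, -1.0]] F [-0.2  0.3 -0.3] o 1.002 j [  2.2  29.1 116.9  -0.   34.1 -17.9]
dp [-4.2  1.4 86.7] turn [-0.1 -0.  -0.1]
pb 1107 (array([ 404.5, -134.1]), 110.1, 59.9, -84.0)
```

Call:
jog_arm([
  {"dp":[-3,1,30],"turn":[0,0,0],"grip":1},
  {"dp":[-4,1,60],"turn":[0,0,0],"grip":1},
  {"dp":[-4,1,80],"turn":[0,0,0],"grip":1},
  {"dp":[-4,1,86],"turn":[0,0,0],"grip":1},
  {"dp":[-4,1,86],"turn":[0,0,0],"grip":0},
  {"dp":[-4,1,86],"turn":[0,0,0],"grip":0},
  {"dp":[-4,1,86],"turn":[0,0,0],"grip":0},
  {"dp":[-4,1,86],"turn":[0,0,0],"grip":0},
  {"dp":[-4,1,86],"turn":[0,0,0],"grip":0},
  {"dp":[-4,1,86],"turn":[0,0,0],"grip":0},
])

```text
time_s: 14.0
position: [0.4084, 0.1231, 0.0194]
tcp_rot: [[-0.342, 0.94, 0.001], [0.94, 0.342, 0.0], [-0.0, 0.001, -1.0]]
force: [0.2, 0.7, 0.1]
opening: 0.541
```

Call:
jog_arm([
  {"dp":[0,0,0],"turn":[0,0,0],"grip":0},
  {"dp":[0,0,0],"turn":[0,0,0],"grip":0},
  {"dp":[0,0,0],"turn":[0,0,0],"grip":0},
  {"dp":[0,0,0],"turn":[0,0,0],"grip":0},
])

```text
time_s: 14.4
position: [0.4084, 0.1231, 0.0194]
tcp_rot: [[-0.342, 0.94, 0.001], [0.94, 0.342, 0.0], [-0.0, 0.001, -1.0]]
force: [0.0, 0.4, 5.8]
opening: 0.528
```

Run:
```python
from h import *
st();go(c2w([-62,62,145]),rot(2.1)); print(c2w([-62,62,145]))
```

```text
14.4 [408.4 123.1  19.4] [[-0.342, 0.94, 0.001], [0.94, 0.342, 0.0], [-0.0, 0.001, -1.0]] F [0.  0.4 5.8] o 0.528 j [  1.7  40.6 119.1   0.   20.3 -18.3]
dp [-150.   119.8 -125.5] turn [ 0.   0.  17.9]
[572.26972965  23.18645047 145.        ]
```

Call:
jog_arm([
  {"dp":[0,0,-20],"turn":[0,0,0],"grip":0},
  {"dp":[0,0,-55],"turn":[0,0,0],"grip":0},
  {"dp":[-15,12,-90],"turn":[0,0,2],"grip":0},
  {"dp":[-45,36,-115],"turn":[0,0,6],"grip":0},
  {"dp":[-80,62,-125],"turn":[0,0,10],"grip":0},
  {"dp":[-115,89,-125],"turn":[0,0,14],"grip":0},
  {"dp":[-140,108,-125],"turn":[0,0,18],"grip":0},
  {"dp":[-149,116,-125],"turn":[0,0,18],"grip":0},
  {"dp":[-149,116,-125],"turn":[0,0,18],"grip":0},
  {"dp":[-149,116,-125],"turn":[0,0,18],"grip":0},
])

```text
time_s: 15.4
position: [0.5658, 0.0237, 0.1431]
tcp_rot: [[-0.036, 0.999, -0.004], [0.999, 0.036, 0.001], [0.001, -0.004, -1.0]]
force: [-1.0, -0.8, -1.3]
opening: 0.529
```

Run:
```python
from h import *
st();go(c2w([-66,62,66]),rot(2.1)); cap("scene","scene9")
```

```text
15.4 [565.8  23.7 143.1] [[-0.036, 0.999, -0.004], [0.999, 0.036, 0.001], [0.001, -0.004, -1.0]] F [-1.  -0.8 -1.3] o 0.529 j [ -8.9  32.8  95.2   0.   52.3 -11. ]
dp [-0.8  2.8 77.1] turn [-0.3 -0.1 -0. ]
```

View pics/scene9.png

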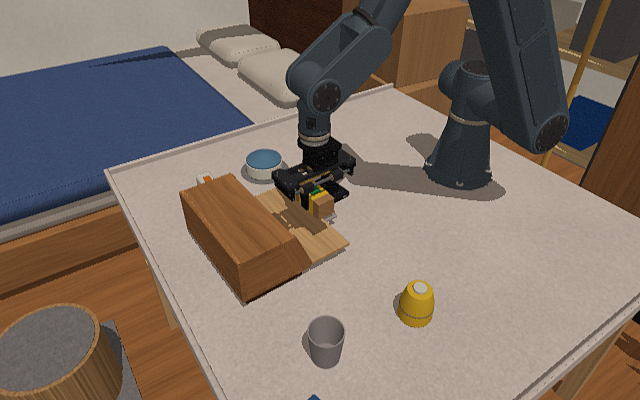

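Call:
jog_arm([
  {"dp":[0,0,30],"turn":[0,0,0],"grip":0},
  {"dp":[0,0,55],"turn":[0,0,0],"grip":0},
  {"dp":[0,0,70],"turn":[0,0,0],"grip":0},
  {"dp":[0,0,78],"turn":[0,0,0],"grip":0},
  {"dp":[0,0,80],"turn":[0,0,0],"grip":0},
  {"dp":[0,0,80],"turn":[0,0,0],"grip":0},
])

```text
time_s: 16.05
position: [0.5678, 0.0232, 0.0644]
tcp_rot: [[-0.036, 0.999, -0.0], [0.999, 0.036, -0.0], [-0.0, -0.0, -1.0]]
force: [0.3, 0.5, -0.8]
opening: 0.526
```

Call:
jog_arm([
  {"dp":[0,0,0],"turn":[0,0,0],"grip":0.65},
  {"dp":[0,0,0],"turn":[0,0,0],"grip":0.7},
  {"dp":[0,0,0],"turn":[0,0,0],"grip":0.75},
  {"dp":[0,0,0],"turn":[0,0,0],"grip":0.8},
  {"dp":[0,0,0],"turn":[0,0,0],"grip":0.8},
  {"dp":[0,0,0],"turn":[0,0,0],"grip":0.8},
  {"dp":[0,0,-20],"turn":[0,0,0],"grip":0.8},
  {"dp":[0,0,-60],"turn":[0,0,0],"grip":0.8},
  {"dp":[0,0,-100],"turn":[0,0,0],"grip":0.8},
])

```text
time_s: 16.95
position: [0.5674, 0.0227, 0.1643]
tcp_rot: [[-0.035, 0.999, -0.003], [0.999, 0.035, 0.0], [0.001, -0.003, -1.0]]
force: [-0.0, 0.9, 0.2]
opening: 0.798
```

Run:
```python
from h import *
st();go(c2w([-140,62,150]),rot(92.1,40));go(c2w([-140,62,150]),rot(92.1,0)); cap("top","top10");cap("scene","scene10")
```

```text
16.95 [567.4  22.7 164.3] [[-0.035, 0.999, -0.003], [0.999, 0.035, 0.0], [0.001, -0.003, -1.0]] F [-0.   0.9  0.2] o 0.798 j [ -9.   31.1  94.1   0.   54.9 -11. ]
dp [  0.1 -73.1  14.4] turn [-31.4 -31.4 -86.1]
dp [  0.1 -73.1  14.4] turn [ -0.1  -0.1 -90.1]
```

View pics/scene10.png

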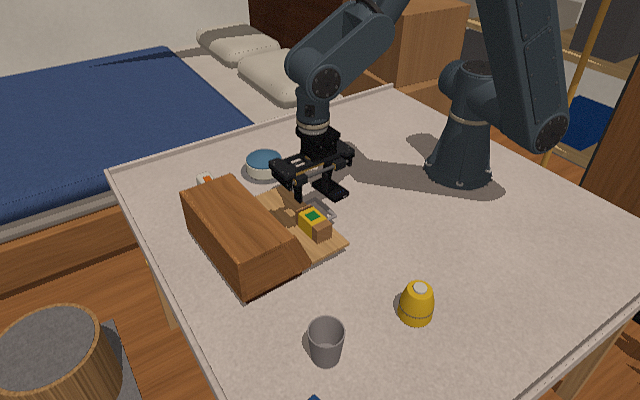

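Run:
```python
from h import *
go([404.5,-134.3,100],rot(6))
```

```text
dp [-150.4 -173.7   67.6] turn [ 0.7  0.1 -4. ]
```

Call:
jog_arm([
  {"dp":[-30,-35,0],"turn":[0,0,-1],"grip":1},
  {"dp":[-60,-70,0],"turn":[0,0,-2],"grip":1},
  {"dp":[-90,-105,0],"turn":[0,0,-3],"grip":1},
  {"dp":[-120,-140,20],"turn":[0,0,-4],"grip":1},
  {"dp":[-142,-165,45],"turn":[0,0,-4],"grip":1},
  {"dp":[-150,-174,67],"turn":[0,0,-4],"grip":1},
  {"dp":[-150,-174,67],"turn":[0,0,-4],"grip":1},
  {"dp":[-150,-174,67],"turn":[0,0,-4],"grip":1},
])

```text
time_s: 17.85
position: [0.3996, -0.1333, 0.0968]
tcp_rot: [[-0.104, 0.995, -0.001], [0.995, 0.104, 0.001], [0.001, -0.001, -1.0]]
force: [0.9, 0.4, -0.2]
opening: 0.997
```

Run:
```python
from h import *
st();go([404.5,-134.3,14],rot(6));cap("scene","scene11")
```

```text
17.85 [ 399.6 -133.3   96.8] [[-0.104, 0.995, -0.001], [0.995, 0.104, 0.001], [0.001, -0.001, -1.0]] F [ 0.9  0.4 -0.2] o 0.997 j [-33.7  30.  117.7   0.   32.3 -39.7]
dp [-1.6  4.9 82.8] turn [-0.  -0.  -0.1]
```

View pics/scene11.png

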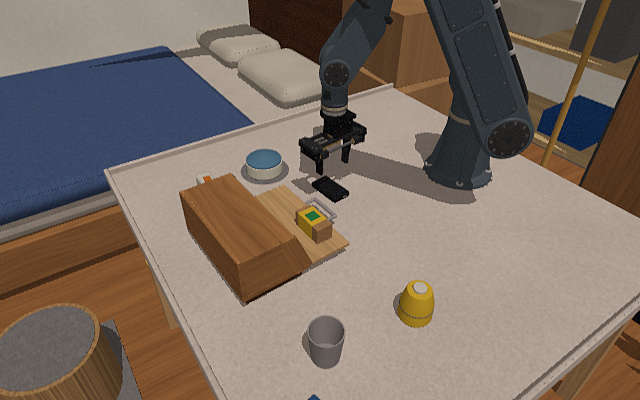

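Call:
jog_arm([
  {"dp":[-2,5,30],"turn":[0,0,0],"grip":1},
  {"dp":[-2,5,58],"turn":[0,0,0],"grip":1},
  {"dp":[-2,5,75],"turn":[0,0,0],"grip":1},
  {"dp":[-2,5,82],"turn":[0,0,0],"grip":1},
  {"dp":[-2,5,82],"turn":[0,0,0],"grip":0},
  {"dp":[-2,5,82],"turn":[0,0,0],"grip":0},
  {"dp":[-2,5,82],"turn":[0,0,0],"grip":0},
  {"dp":[-2,5,82],"turn":[0,0,0],"grip":0},
  {"dp":[-2,5,82],"turn":[0,0,0],"grip":0},
  {"dp":[-2,5,82],"turn":[0,0,0],"grip":0},
])

```text
time_s: 18.9
position: [0.405, -0.1349, 0.0158]
tcp_rot: [[-0.104, 0.995, 0.001], [0.995, 0.104, -0.001], [-0.001, 0.001, -1.0]]
force: [0.1, 1.2, 6.5]
opening: 0.687
```

Call:
jog_arm([
  {"dp":[0,0,0],"turn":[0,0,0],"grip":0},
  {"dp":[0,0,0],"turn":[0,0,0],"grip":0},
  {"dp":[0,0,0],"turn":[0,0,0],"grip":0},
])

```text
time_s: 19.2
position: [0.405, -0.1349, 0.0158]
tcp_rot: [[-0.105, 0.995, 0.001], [0.995, 0.105, -0.001], [-0.001, 0.001, -1.0]]
force: [0.0, 1.2, 6.8]
opening: 0.688
```

Run:
```python
from h import *
st();go(c2w([-68,-64,150]),rot(2.1))
```

```text
19.2 [ 405.  -134.9   15.8] [[-0.105, 0.995, 0.001], [0.995, 0.105, -0.001], [-0.001, 0.001, -1.0]] F [0.  1.2 6.8] o 0.688 j [-33.5  41.1 119.1   0.   19.7 -39.5]
dp [  14.3  168.5 -134.1] turn [0.1 0.  3.9]
```

Call:
jog_arm([
  {"dp":[0,0,-20],"turn":[0,0,0],"grip":0},
  {"dp":[0,0,-55],"turn":[0,0,0],"grip":0},
  {"dp":[0,5,-95],"turn":[0,0,0],"grip":0},
  {"dp":[4,35,-125],"turn":[0,0,1],"grip":0},
  {"dp":[8,75,-134],"turn":[0,0,2],"grip":0},
  {"dp":[12,115,-134],"turn":[0,0,4],"grip":0},
  {"dp":[14,150,-134],"turn":[0,0,4],"grip":0},
  {"dp":[14,168,-134],"turn":[0,0,4],"grip":0},
  {"dp":[14,168,-134],"turn":[0,0,4],"grip":0},
  {"dp":[14,168,-134],"turn":[0,0,4],"grip":0},
])

```text
time_s: 20.2
position: [0.5689, -0.1028, 0.1483]
tcp_rot: [[-0.035, 0.999, -0.003], [0.999, 0.035, 0.001], [0.001, -0.003, -1.0]]
force: [-0.5, -0.3, -2.2]
opening: 0.685
```

Run:
```python
from h import *
st();go(c2w([-68,-64,60]),rot(2.1)); cap("scene","scene12")
```

```text
20.2 [ 568.9 -102.8  148.3] [[-0.035, 0.999, -0.003], [0.999, 0.035, 0.001], [0.001, -0.003, -1.0]] F [-0.5 -0.3 -2.2] o 0.685 j [-21.3  33.1  93.3  -0.   53.8 -23.3]
dp [-0.3  2.2 88.3] turn [-0.2 -0.1 -0.1]
```

View pics/scene12.png

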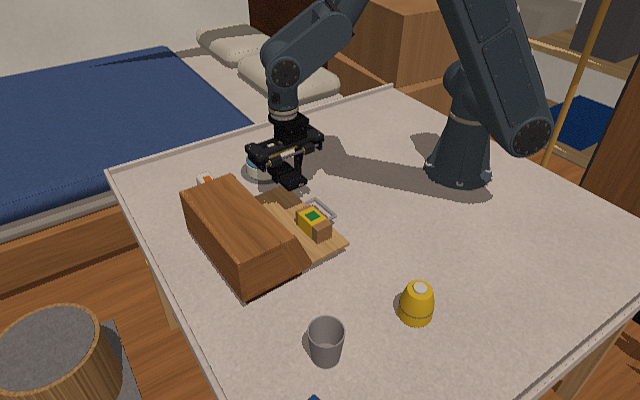

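Call:
jog_arm([
  {"dp":[0,-1,30],"turn":[0,0,0],"grip":0},
  {"dp":[0,-1,60],"turn":[0,0,0],"grip":0},
  {"dp":[0,-1,78],"turn":[0,0,0],"grip":0},
  {"dp":[0,-1,86],"turn":[0,0,0],"grip":0},
  {"dp":[0,-1,88],"turn":[0,0,0],"grip":0},
  {"dp":[0,-1,88],"turn":[0,0,0],"grip":0},
])

```text
time_s: 20.85
position: [0.5692, -0.1036, 0.0615]
tcp_rot: [[-0.034, 0.999, 0.0], [0.999, 0.034, -0.0], [-0.0, 0.0, -1.0]]
force: [-0.5, 0.1, -1.9]
opening: 0.686
```

Call:
jog_arm([
  {"dp":[0,0,0],"turn":[0,0,0],"grip":0.8},
  {"dp":[0,0,0],"turn":[0,0,0],"grip":0.85},
  {"dp":[0,0,0],"turn":[0,0,0],"grip":0.9},
  {"dp":[0,0,0],"turn":[0,0,0],"grip":0.9},
  {"dp":[0,0,-10],"turn":[0,0,0],"grip":0.9},
  {"dp":[0,0,-40],"turn":[0,0,0],"grip":0.9},
  {"dp":[0,0,-80],"turn":[0,0,0],"grip":0.9},
  {"dp":[0,-40,-110],"turn":[0,0,0],"grip":0.7},
  {"dp":[0,-80,-110],"turn":[0,0,0],"grip":0.5},
])

```text
time_s: 21.75
position: [0.4923, -0.1075, 0.1756]
tcp_rot: [[-0.036, 0.999, 0.01], [0.999, 0.036, -0.005], [-0.005, 0.01, -1.0]]
force: [-0.0, -0.2, -1.1]
opening: 0.791
```

Run:
```python
from h import *
st(); cap("top","top13");cap("scene","scene13")
go(c2w([-125,-64,140]),rot(92.1,0))
```

```text
21.75 [ 492.3 -107.5  175.6] [[-0.036, 0.999, 0.01], [0.999, 0.036, -0.005], [-0.005, 0.01, -1.0]] F [-0.  -0.2 -1.1] o 0.791 j [-25.   25.6 103.2  -0.   50.6 -27.1]
dp [-1.9 30.8 31.8] turn [ -0.2  -0.4 -90.1]
```

View pics/scene13.png

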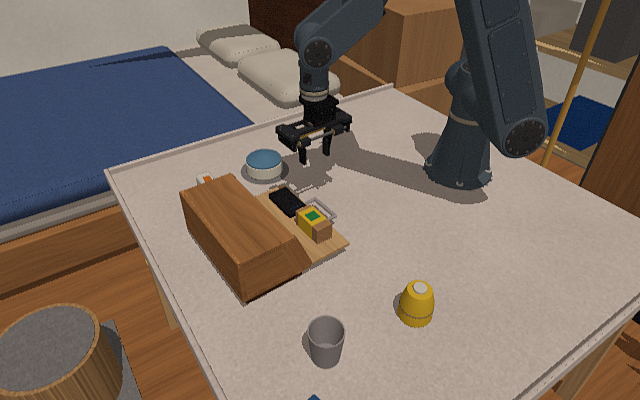

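Run:
```python
from h import *
p,P=cap("top")
Q=roi(P,255,400,140,240,.052,.1);
w=Q-O/1000; cab=np.c_[w@CX,w@CY,w[:,2]]*1000
a=cab[(cab[:,0]<-20)&(cab[:,0]>-125)]
for n,m in (('ref',(a[:,1]>0)&(a[:,2]>80)),('pb',(a[:,1]<0)&(a[:,2]<70))): print(n,m.sum(),a[m].min(0) if m.any() else 0,a[m].max(0) if m.any() else 0)
go(c2w([-130,-64,130]),rot(-87.9,0))
```

```text
ref 830 [-89.30552166  15.25784678  81.1510661 ] [-41.89030319 109.35948813  95.69743405]
pb 317 [-98.89084905 -47.65281722  52.14848005] [-38.66340475  -8.7008763   69.87868643]
dp [-0.7 22.3 42. ] turn [-0.1  0.  89.8]
```

Call:
jog_arm([
  {"dp":[0,20,30],"turn":[0,0,45],"grip":0.5},
  {"dp":[0,20,30],"turn":[0,0,45],"grip":0.5},
  {"dp":[0,20,30],"turn":[0,0,45],"grip":0.5},
  {"dp":[0,20,30],"turn":[0,0,45],"grip":0.5},
  {"dp":[0,20,30],"turn":[0,0,45],"grip":0.5},
  {"dp":[0,20,30],"turn":[0,0,45],"grip":0.5},
])

```text
time_s: 22.5
position: [0.5109, -0.1057, 0.1411]
tcp_rot: [[0.684, 0.729, 0.001], [0.729, -0.684, -0.001], [0.001, 0.001, -1.0]]
force: [-0.3, 0.3, -0.1]
opening: 0.499
```

Run:
```python
from h import *
st();go(c2w([-130,-64,130]),rot(-87.9,0));go(c2w([-130,-64,130]),rot(-87.9,-25))
```

```text
22.5 [ 510.9 -105.7  141.1] [[0.684, 0.729, 0.001], [0.729, -0.684, -0.001], [0.001, 0.001, -1.0]] F [-0.3  0.3 -0.1] o 0.499 j [-24.   30.1 102.    0.   47.8  19.2]
dp [-1.  -1.8 11.1] turn [ 0.1 -0.1 44.7]
dp [-1.  -1.8 11.1] turn [-9.7 23.6 44. ]
```

Call:
jog_arm([
  {"dp":[-1,-2,11],"turn":[-9.7,23.6,44],"grip":0.5},
  {"dp":[-1,-2,11],"turn":[-9.7,23.6,44],"grip":0.5},
  {"dp":[-1,-2,11],"turn":[-9.7,23.6,44],"grip":0.5},
  {"dp":[-1,-2,11],"turn":[-9.7,23.6,44],"grip":0.5},
  {"dp":[-1,-2,11],"turn":[-9.7,23.6,44],"grip":0.5},
  {"dp":[-1,-2,11],"turn":[-9.7,23.6,44],"grip":0.5},
  {"dp":[-1,-2,11],"turn":[-9.7,23.6,44],"grip":0.5},
  {"dp":[-1,-2,11],"turn":[-9.7,23.6,44],"grip":0.5},
])

```text
time_s: 23.3
position: [0.5077, -0.1049, 0.1299]
tcp_rot: [[0.906, 0.039, 0.421], [0.035, -0.999, 0.017], [0.421, -0.001, -0.907]]
force: [0.2, -1.1, 1.0]
opening: 0.503
```

Run:
```python
from h import *
st();go(c2w([-130,-64,61]),rot(-87.9,-25));
s=bot.read_state();r=s['tcp_rot'];print('cabx 100mm in tool',r.T@CX*100,'up',r.T@[0,0,100])
```

```text
23.3 [ 507.7 -104.9  129.9] [[0.906, 0.039, 0.421], [0.035, -0.999, 0.017], [0.421, -0.001, -0.907]] F [ 0.2 -1.1  1. ] o 0.503 j [-32.1  28.4 120.6  54.5  17.    4.9]
dp [-27.9   0.4  63. ] turn [-0.1  0.1  0.1]
cabx 100mm in tool [90.70863774  0.27032381 42.09358578] up [ 4.20938573e+01 -5.01604131e-02 -9.07089007e+01]
```

Call:
jog_arm([
  {"dp":[-13,0,29],"turn":[0,0,0],"grip":0.5},
  {"dp":[-22,0,50],"turn":[0,0,0],"grip":0.5},
  {"dp":[-28,0,63],"turn":[0,0,0],"grip":0.5},
  {"dp":[-28,0,63],"turn":[0,0,0],"grip":0.5},
  {"dp":[-28,0,63],"turn":[0,0,0],"grip":0.5},
])

```text
time_s: 23.8
position: [0.5093, -0.105, 0.0598]
tcp_rot: [[0.907, 0.04, 0.42], [0.036, -0.999, 0.018], [0.42, -0.001, -0.907]]
force: [-0.2, 0.4, 0.1]
opening: 0.5
```

Run:
```python
from h import *
st();go(c2w([9,-64,61]),rot(-87.9,-25)); cap("scene","scene14")
```

```text
23.8 [ 509.3 -105.    59.8] [[0.907, 0.04, 0.42], [0.036, -0.999, 0.018], [0.42, -0.001, -0.907]] F [-0.2  0.4  0.1] o 0.5 j [-32.   38.5 122.5  97.8  13.9 -39.8]
dp [126.3   0.7  57.2] turn [-0.1  0.1  0.2]
```

View pics/scene14.png

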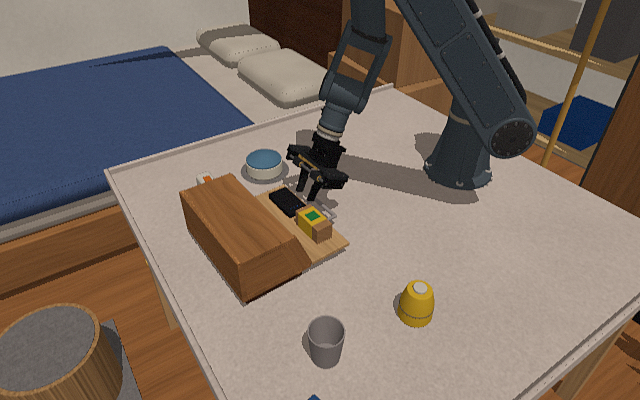

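Call:
jog_arm([
  {"dp":[11,0,5],"turn":[0,0,0],"grip":0.5},
  {"dp":[24,0,11],"turn":[0,0,0],"grip":0.5},
  {"dp":[37,0,17],"turn":[0,0,0],"grip":0.5},
  {"dp":[50,0,23],"turn":[0,0,0],"grip":0.5},
  {"dp":[63,0,29],"turn":[0,0,0],"grip":0.5},
  {"dp":[76,0,35],"turn":[0,0,0],"grip":0.5},
  {"dp":[89,0,41],"turn":[0,0,0],"grip":0.5},
  {"dp":[102,0,47],"turn":[0,0,0],"grip":0.5},
  {"dp":[115,0,53],"turn":[0,0,0],"grip":0.5},
  {"dp":[127,0,58],"turn":[0,0,0],"grip":0.5},
])

```text
time_s: 24.85
position: [0.6489, -0.0991, 0.0629]
tcp_rot: [[0.906, 0.041, 0.421], [0.038, -0.999, 0.016], [0.421, 0.001, -0.907]]
force: [-0.9, 1.1, -0.5]
opening: 0.503
```

Run:
```python
from h import *
st();go(c2w([9,-64,61]),rot(-87.9,-25)); cap("scene","scene15"); cap("top","top15")
```

```text
24.85 [648.9 -99.1  62.9] [[0.906, 0.041, 0.421], [0.038, -0.999, 0.016], [0.421, 0.001, -0.907]] F [-0.9  1.1 -0.5] o 0.503 j [-23.2  41.4 103.1  39.8  16.4  27.9]
dp [-1.8  1.   1.3] turn [-0.1  0.1  0.2]
```

View pics/scene15.png

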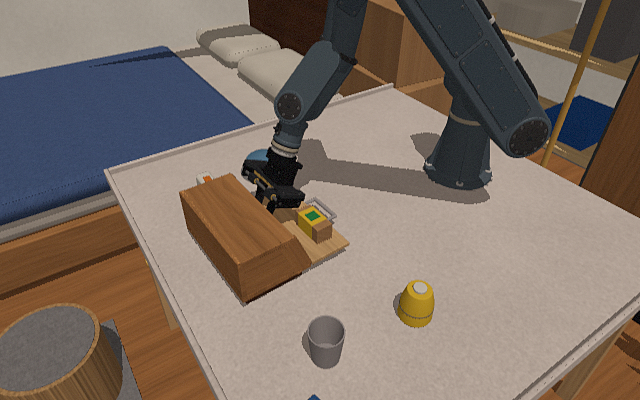

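View pics/top15.png

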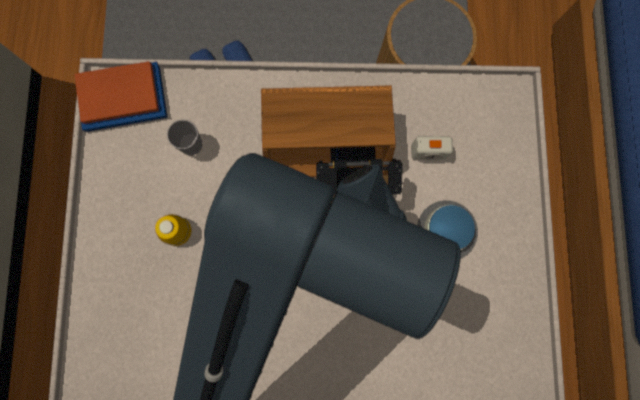

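Call:
jog_arm([
  {"dp":[-20,0,-9],"turn":[0,0,0],"grip":0.5},
  {"dp":[-50,0,-23],"turn":[0,0,0],"grip":0.5},
  {"dp":[-80,0,-42],"turn":[0,0,0],"grip":0.5},
  {"dp":[-90,-15,-85],"turn":[0,0,0],"grip":0.5},
  {"dp":[-98,-50,-120],"turn":[0,0,0],"grip":0.5},
  {"dp":[-98,-90,-120],"turn":[0,0,0],"grip":0.5},
  {"dp":[-98,-120,-120],"turn":[0,0,0],"grip":0.5},
  {"dp":[-98,-126,-120],"turn":[0,0,0],"grip":0.5},
])

```text
time_s: 25.75
position: [0.5019, 0.0242, 0.1305]
tcp_rot: [[0.906, 0.045, 0.42], [0.04, -0.999, 0.019], [0.421, -0.001, -0.907]]
force: [-0.8, 0.4, -0.4]
opening: 0.503
```

Run:
```python
from h import *
st();go(c2w([-125,62,62]),rot(-87.9,-25)); cap("scene","scene16"); cap("top","top16")
```

```text
25.75 [501.9  24.2 130.5] [[0.906, 0.045, 0.42], [0.04, -0.999, 0.019], [0.421, -0.001, -0.907]] F [-0.8  0.4 -0.4] o 0.503 j [-14.3  27.5 123.5  54.3   8.7  20.6]
dp [-22.2   3.7  65.2] turn [-0.2  0.1  0.4]
```

View pics/scene16.png

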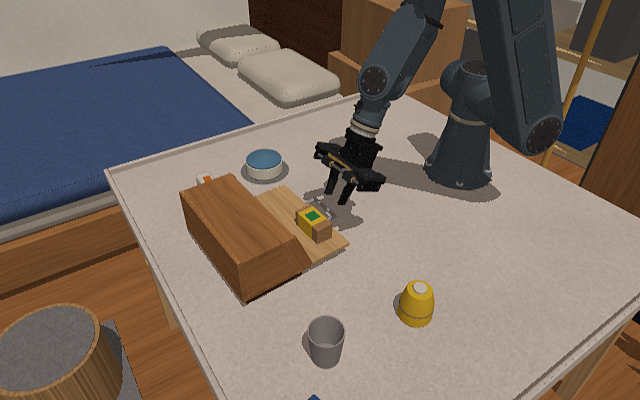

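View pics/top16.png

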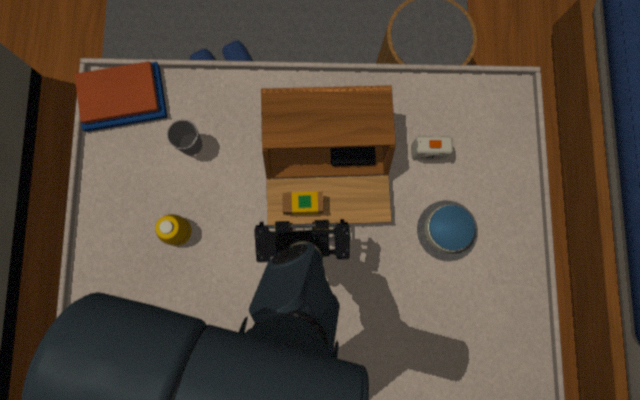

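Call:
jog_arm([
  {"dp":[-7,1,20],"turn":[0,0,0],"grip":0.5},
  {"dp":[-14,3,40],"turn":[0,0,0],"grip":0.5},
  {"dp":[-20,4,56],"turn":[0,0,0],"grip":0.5},
  {"dp":[-21,4,62],"turn":[0,0,0],"grip":0.5},
  {"dp":[-21,4,62],"turn":[0,0,0],"grip":0.5},
  {"dp":[-21,4,62],"turn":[0,0,0],"grip":0.5},
])

```text
time_s: 26.45
position: [0.5117, 0.0158, 0.0651]
tcp_rot: [[0.906, 0.038, 0.421], [0.034, -0.999, 0.016], [0.422, 0.0, -0.907]]
force: [0.1, 0.6, 0.2]
opening: 0.501
```

Run:
```python
from h import *
st();go(c2w([17,62,65]),rot(-87.9,-25))
```

```text
26.45 [511.7  15.8  65.1] [[0.906, 0.038, 0.421], [0.034, -0.999, 0.016], [0.422, 0.0, -0.907]] F [0.1 0.6 0.2] o 0.501 j [-15.   37.6 124.4 129.6   9.3 -55.7]
dp [126.8  -5.   59. ] turn [-0.   0.1  0.1]
```

Call:
jog_arm([
  {"dp":[11,0,5],"turn":[0,0,0],"grip":0.5},
  {"dp":[24,0,11],"turn":[0,0,0],"grip":0.5},
  {"dp":[37,0,17],"turn":[0,0,0],"grip":0.5},
  {"dp":[50,0,23],"turn":[0,0,0],"grip":0.5},
  {"dp":[63,0,29],"turn":[0,0,0],"grip":0.5},
  {"dp":[76,0,35],"turn":[0,0,0],"grip":0.5},
  {"dp":[89,0,41],"turn":[0,0,0],"grip":0.5},
  {"dp":[102,0,47],"turn":[0,0,0],"grip":0.5},
  {"dp":[115,0,53],"turn":[0,0,0],"grip":0.5},
  {"dp":[127,0,59],"turn":[0,0,0],"grip":0.5},
])

```text
time_s: 27.45
position: [0.6522, 0.0214, 0.0655]
tcp_rot: [[0.906, 0.038, 0.421], [0.035, -0.999, 0.017], [0.422, -0.001, -0.907]]
force: [-0.8, -0.1, 1.5]
opening: 0.501
```

Call:
jog_arm([
  {"dp":[0,0,0],"turn":[0,0,0],"grip":0.5},
  {"dp":[-20,0,-9],"turn":[0,0,0],"grip":0.5},
  {"dp":[-50,0,-23],"turn":[0,0,0],"grip":0.5},
  {"dp":[-80,0,-42],"turn":[0,0,0],"grip":0.5},
  {"dp":[-90,0,-85],"turn":[0,0,0],"grip":0.5},
  {"dp":[-90,0,-120],"turn":[0,0,0],"grip":0.5},
  {"dp":[-90,30,-150],"turn":[0,0,0],"grip":0.8},
  {"dp":[-90,70,-150],"turn":[0,0,0],"grip":0.9},
  {"dp":[-90,90,-150],"turn":[0,0,0],"grip":0.9},
])

```text
time_s: 28.35
position: [0.5099, -0.076, 0.1657]
tcp_rot: [[0.904, 0.037, 0.425], [0.034, -0.999, 0.014], [0.425, 0.002, -0.905]]
force: [0.4, 0.1, 0.7]
opening: 0.687
```

Run:
```python
from h import *
st(); cap("scene","scene17"); p,P=cap("top","top17")
Q=roi(P,255,405,130,235,.03,.12);w=Q-O/1000; cab=np.c_[w@CX,w@CY,w[:,2]]*1000
g=(cab[:,0]>5)&(cab[:,0]<175)&(abs(cab[:,1])<135)
for n,m in (('ref',g&(cab[:,1]>0)&(cab[:,2]>80)),('pb',g&(cab[:,1]<0)&(cab[:,2]>57)&(cab[:,2]<72))): print(n,m.sum(),cab[m].min(0) if m.any() else 0,cab[m].max(0) if m.any() else 0)
go(c2w([-151,0,38-8+70]),rot(2.1)); go(c2w([-151,0,38-8+70]),rot(-177.9))
```

```text
28.35 [509.9 -76.  165.7] [[0.904, 0.037, 0.425], [0.034, -0.999, 0.014], [0.425, 0.002, -0.905]] F [0.4 0.1 0.7] o 0.687 j [-28.2  23.4 119.8  40.6  19.1  23.1]
ref 484 [34.37037501 14.46511226 80.1058177 ] [ 63.09965996 109.31436166  95.3475037 ]
pb 785 [  26.92190243 -118.61329577   57.0593148 ] [71.77265206 -8.89399929 69.88079115]
dp [-48.6 -35.2  48.5] turn [ 19.7 -19.6 -88.6]
dp [-48.6 -35.2  48.5] turn [-19.6 -19.7  88.3]
```

View pics/top17.png

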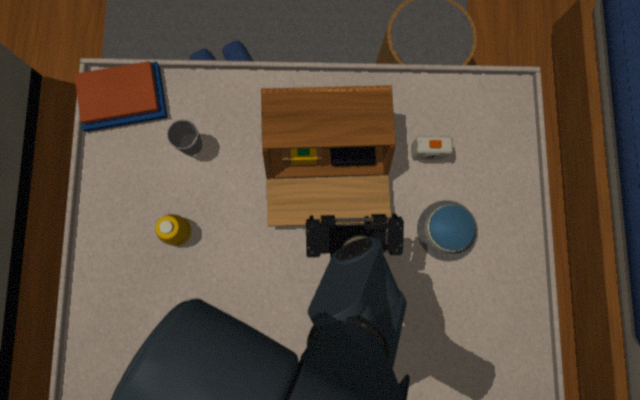

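Call:
jog_arm([
  {"dp":[0,0,0],"turn":[19.7,-19.6,-88.6],"grip":0.9},
  {"dp":[0,0,0],"turn":[19.7,-19.6,-88.6],"grip":0.9},
  {"dp":[0,0,0],"turn":[19.7,-19.6,-88.6],"grip":0.9},
  {"dp":[0,0,0],"turn":[19.7,-19.6,-88.6],"grip":0.9},
  {"dp":[0,0,0],"turn":[19.7,-19.6,-88.6],"grip":0.9},
  {"dp":[0,0,0],"turn":[19.7,-19.6,-88.6],"grip":0.9},
  {"dp":[0,0,0],"turn":[19.7,-19.6,-88.6],"grip":0.9},
  {"dp":[0,0,0],"turn":[19.7,-19.6,-88.6],"grip":0.9},
  {"dp":[0,0,0],"turn":[19.7,-19.6,-88.6],"grip":0.9},
  {"dp":[0,0,0],"turn":[19.7,-19.6,-88.6],"grip":0.9},
])

```text
time_s: 29.45
position: [0.5086, -0.0715, 0.1629]
tcp_rot: [[0.065, 0.998, 0.02], [0.997, -0.066, 0.028], [0.029, 0.018, -0.999]]
force: [0.2, 0.3, 0.7]
opening: 0.903
```

Run:
```python
from h import *
st();go(c2w([-151,0,31]),rot(2.1))
```

```text
29.45 [508.6 -71.5 162.9] [[0.065, 0.998, 0.02], [0.997, -0.066, 0.028], [0.029, 0.018, -0.999]] F [0.2 0.3 0.7] o 0.903 j [-21.6  27.4 102.7   2.5  49.5 -19.4]
dp [ 24.1 -27.3 132.1] turn [ 1.1 -1.6 -5.9]
```

Call:
jog_arm([
  {"dp":[15,-18,20],"turn":[1.1,-1.6,-5.9],"grip":0.9},
  {"dp":[24,-26,40],"turn":[1.1,-1.6,-5.9],"grip":0.9},
  {"dp":[24,-26,60],"turn":[1.1,-1.6,-5.9],"grip":0.9},
  {"dp":[24,-26,60],"turn":[1.1,-1.6,-5.9],"grip":0.9},
])

```text
time_s: 29.85
position: [0.4838, -0.043, 0.1014]
tcp_rot: [[-0.032, 0.999, -0.003], [0.999, 0.032, 0.002], [0.003, -0.003, -1.0]]
force: [-0.2, -0.2, 1.1]
opening: 0.897
```

Run:
```python
from h import *
st();go([487.2,-43,31],rot(2.1))
```

```text
29.85 [483.8 -43.  101.4] [[-0.032, 0.999, -0.003], [0.999, 0.032, 0.002], [0.003, -0.003, -1.0]] F [-0.2 -0.2  1.1] o 0.897 j [-1.830e+01  3.230e+01  1.084e+02  1.000e-01  3.950e+01 -2.030e+01]
dp [-0.2  3.6 70.3] turn [-0.2 -0.1 -0.2]
```

Call:
jog_arm([
  {"dp":[0,2,0],"turn":[0,0,0],"grip":0.33},
  {"dp":[0,3,0],"turn":[0,0,0],"grip":0.33},
  {"dp":[0,3,0],"turn":[0,0,0],"grip":0.33},
  {"dp":[0,3,0],"turn":[0,0,0],"grip":0.33},
  {"dp":[0,3,0],"turn":[0,0,0],"grip":0.33},
  {"dp":[0,3,0],"turn":[0,0,0],"grip":0.33},
  {"dp":[0,3,0],"turn":[0,0,0],"grip":0.33},
  {"dp":[0,3,0],"turn":[0,0,0],"grip":0.33},
  {"dp":[0,3,0],"turn":[0,0,0],"grip":0.33},
  {"dp":[0,3,15],"turn":[0,0,0],"grip":0.33},
])

```text
time_s: 30.85
position: [0.4913, -0.0452, 0.0899]
tcp_rot: [[-0.031, 0.999, 0.008], [1.0, 0.031, -0.002], [-0.002, 0.008, -1.0]]
force: [-0.7, -0.1, 0.1]
opening: 0.331
```

Run:
```python
from h import *
st();go([487.2,-43,31],rot(2.1));cap("scene","scene18");cap("top","top18")
```

```text
30.85 [491.3 -45.2  89.9] [[-0.031, 0.999, 0.008], [1.0, 0.031, -0.002], [-0.002, 0.008, -1.0]] F [-0.7 -0.1  0.1] o 0.331 j [-1.830e+01  3.380e+01  1.082e+02  1.000e-01  3.760e+01 -2.010e+01]
dp [ 2.4 -4.5 58.9] turn [ 0.4  0.1 -0.3]
```

View pics/scene18.png

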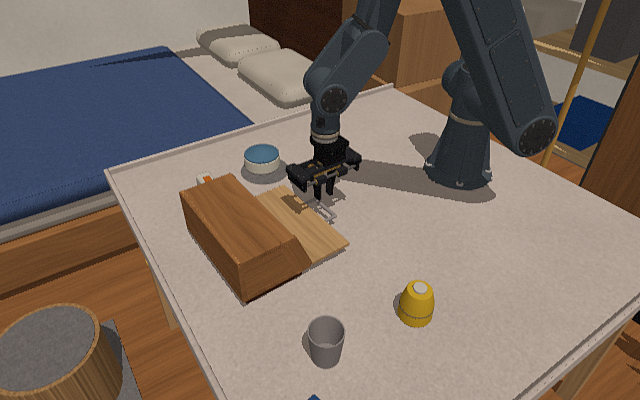

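Run:
```python
from h import *
p,P=cap("top")
Q=roi(P,400,500,170,285,.035,.075);print('box',len(Q),cv2.minEnclosingCircle((Q[:,:2]*1000).astype(np.float32)))
```

```text
box 1746 ((507.6404724121094, -368.5820007324219), 57.267433166503906)
```

View pics/top18.png

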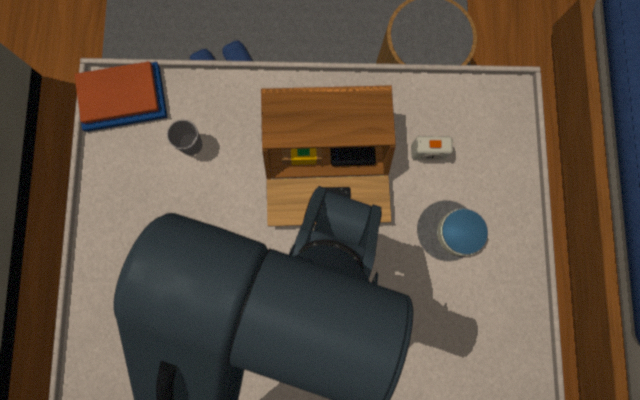

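Run:
```python
from h import *
go([512,-450,190],rot(0));go([512,-450,33],rot(0))
```

```text
dp [-405.9   10.3 -101.8] turn [ 0.1 -0.   1.8]
dp [-405.9   10.    55.2] turn [ 0.1 -0.   1.8]
```

Call:
jog_arm([
  {"dp":[0,0,-40],"turn":[0,0,0],"grip":1},
  {"dp":[-20,0,-80],"turn":[0,0,1.8],"grip":1},
  {"dp":[-60,5,-100],"turn":[0,0,1.8],"grip":1},
  {"dp":[-105,10,-102],"turn":[0,0,1.8],"grip":1},
  {"dp":[-150,10,-102],"turn":[0,0,1.8],"grip":1},
  {"dp":[-200,10,-102],"turn":[0,0,1.8],"grip":1},
  {"dp":[-250,10,-102],"turn":[0,0,1.8],"grip":1},
  {"dp":[-300,10,-102],"turn":[0,0,1.8],"grip":1},
  {"dp":[-350,10,-102],"turn":[0,0,1.8],"grip":1},
  {"dp":[-400,10,-102],"turn":[0,0,1.8],"grip":1},
])

```text
time_s: 32.0
position: [0.5116, -0.4461, 0.1916]
tcp_rot: [[0.001, 1.0, 0.004], [1.0, -0.001, -0.0], [-0.0, 0.004, -1.0]]
force: [1.6, 0.6, 0.2]
opening: 0.996
```

Run:
```python
from h import *
st();go([512,-450,33],rot(0))
```

```text
32.0 [ 511.6 -446.1  191.6] [[0.001, 1.0, 0.004], [1.0, -0.001, -0.0], [-0.0, 0.004, -1.0]] F [1.6 0.6 0.2] o 0.996 j [-50.6  36.9  76.2   0.2  66.8 -50.6]
dp [ -3.9  -0.2 158.6] turn [ 0.2  0.  -0. ]
```

Call:
jog_arm([
  {"dp":[-5,1,40],"turn":[0,0,0],"grip":1},
  {"dp":[-5,1,85],"turn":[0,0,0],"grip":1},
  {"dp":[-5,1,125],"turn":[0,0,0],"grip":1},
  {"dp":[-5,1,150],"turn":[0,0,0],"grip":1},
  {"dp":[-5,1,158],"turn":[0,0,0],"grip":1},
  {"dp":[-5,1,158],"turn":[0,0,0],"grip":1},
  {"dp":[-5,1,158],"turn":[0,0,0],"grip":1},
])

```text
time_s: 32.7
position: [0.5145, -0.4502, 0.0347]
tcp_rot: [[0.0, 1.0, 0.006], [1.0, -0.0, -0.003], [-0.003, 0.006, -1.0]]
force: [0.4, 0.2, 0.1]
opening: 1.001
```

Run:
```python
from h import *
st();go([516,-391,33],rot(0))
p,P=cap("top","top19")
```

```text
32.7 [ 514.5 -450.2   34.7] [[0.0, 1.0, 0.006], [1.0, -0.0, -0.003], [-0.003, 0.006, -1.0]] F [0.4 0.2 0.1] o 1.001 j [-50.6  48.4  80.5   0.2  50.7 -50.7]
dp [59.2  1.5  1.6] turn [ 0.3  0.2 -0. ]
```

View pics/top19.png

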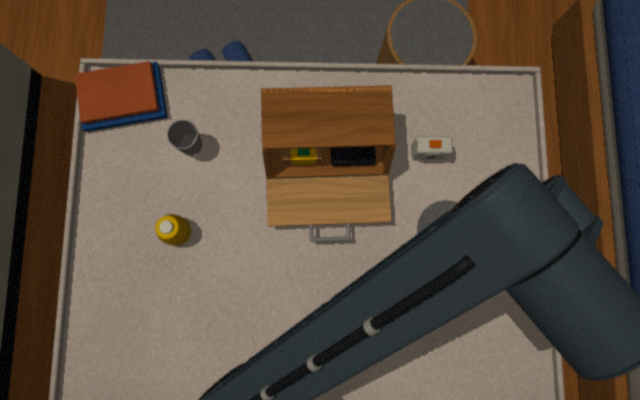

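Call:
jog_arm([
  {"dp":[12,0,1],"turn":[0,0,0],"grip":1},
  {"dp":[24,1,1],"turn":[0,0,0],"grip":1},
  {"dp":[33,1,1],"turn":[0,0,0],"grip":1},
  {"dp":[41,1,1],"turn":[0,0,0],"grip":1},
  {"dp":[48,1,1],"turn":[0,0,0],"grip":1},
  {"dp":[54,1,1],"turn":[0,0,0],"grip":1},
  {"dp":[58,1,1],"turn":[0,0,0],"grip":1},
  {"dp":[61,1,1],"turn":[0,0,0],"grip":1},
  {"dp":[61,1,1],"turn":[0,0,0],"grip":1},
])

```text
time_s: 33.65
position: [0.5157, -0.3889, 0.0326]
tcp_rot: [[0.001, 1.0, 0.006], [1.0, -0.001, -0.002], [-0.002, 0.006, -1.0]]
force: [-0.3, -4.5, 3.5]
opening: 1.0
```

Call:
jog_arm([
  {"dp":[-15,0,0],"turn":[0,0,0],"grip":1},
  {"dp":[-40,0,0],"turn":[0,0,0],"grip":1},
  {"dp":[-50,0,-40],"turn":[0,0,0],"grip":1},
  {"dp":[-50,0,-85],"turn":[0,0,0],"grip":1},
  {"dp":[-50,0,-130],"turn":[0,0,0],"grip":1},
  {"dp":[-30,0,-160],"turn":[0,0,0],"grip":1},
  {"dp":[20,0,-160],"turn":[0,0,0],"grip":1},
  {"dp":[70,0,-160],"turn":[0,0,0],"grip":1},
  {"dp":[120,0,-160],"turn":[0,0,0],"grip":1},
  {"dp":[170,0,-160],"turn":[0,0,0],"grip":1},
])

```text
time_s: 34.65
position: [0.5125, -0.2155, 0.1907]
tcp_rot: [[0.002, 1.0, 0.0], [1.0, -0.002, 0.004], [0.004, 0.0, -1.0]]
force: [0.8, 0.7, -0.3]
opening: 1.0
```

Run:
```python
from h import *
st();go([486,-43,110],rot(2.1))
```

```text
34.65 [ 512.5 -215.5  190.7] [[0.002, 1.0, 0.0], [1.0, -0.002, 0.004], [0.004, 0.0, -1.0]] F [ 0.8  0.7 -0.3] o 1.0 j [-34.4  28.1  94.6   0.2  57.4 -34.4]
dp [172.1 -26.8  81.4] turn [ 0.  -0.2 -2.2]
```

Call:
jog_arm([
  {"dp":[45,-7,0],"turn":[0,0,-2],"grip":0.33},
  {"dp":[90,-14,0],"turn":[0,0,-2],"grip":0.33},
  {"dp":[130,-20,10],"turn":[0,0,-2],"grip":0.33},
  {"dp":[160,-25,35],"turn":[0,0,-2],"grip":0.33},
  {"dp":[172,-27,60],"turn":[0,0,-2],"grip":0.33},
  {"dp":[174,-27,80],"turn":[0,0,-2],"grip":0.33},
  {"dp":[174,-27,80],"turn":[0,0,-2],"grip":0.33},
  {"dp":[174,-27,80],"turn":[0,0,-2],"grip":0.33},
  {"dp":[174,-27,80],"turn":[0,0,-2],"grip":0.33},
  {"dp":[174,-27,80],"turn":[0,0,-2],"grip":0.33},
])

```text
time_s: 35.65
position: [0.488, -0.0449, 0.1126]
tcp_rot: [[-0.034, 0.999, 0.005], [0.999, 0.034, -0.001], [-0.001, 0.005, -1.0]]
force: [0.0, 0.1, -0.4]
opening: 0.335
```

Run:
```python
from h import *
st();go([486.5,-43,31],rot(2.1))
p,P=cap("top","top20");cap("scene","scene20")
Q=roi(P,400,500,170,285,.035,.075);print('box',len(Q),cv2.minEnclosingCircle((Q[:,:2]*1000).astype(np.float32)))
```

```text
35.65 [488.  -44.9 112.6] [[-0.034, 0.999, 0.005], [0.999, 0.034, -0.001], [-0.001, 0.005, -1.0]] F [ 0.   0.1 -0.4] o 0.335 j [-1.840e+01  3.120e+01  1.077e+02  1.000e-01  4.080e+01 -2.040e+01]
dp [ 2.  -1.9 81.6] turn [ 0.3  0.1 -0.2]
box 1743 ((515.6862182617188, -342.17266845703125), 57.81566619873047)
```

View pics/scene20.png

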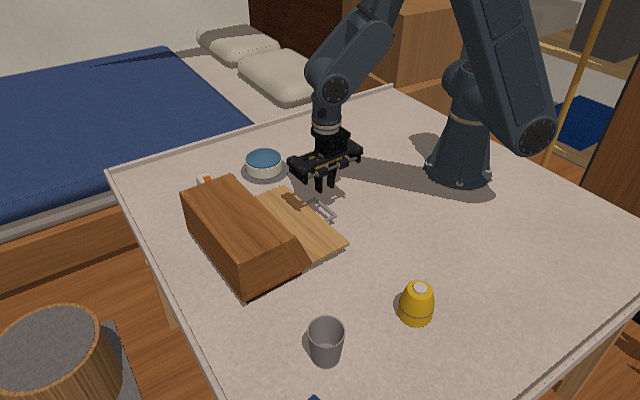

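Call:
jog_arm([
  {"dp":[2,-1,25],"turn":[0,0,0],"grip":0.33},
  {"dp":[2,-1,45],"turn":[0,0,0],"grip":0.33},
  {"dp":[2,-1,60],"turn":[0,0,0],"grip":0.33},
  {"dp":[2,-1,72],"turn":[0,0,0],"grip":0.33},
  {"dp":[2,-1,81],"turn":[0,0,0],"grip":0.33},
  {"dp":[2,-1,81],"turn":[0,0,0],"grip":0.33},
  {"dp":[2,-1,81],"turn":[0,0,0],"grip":0.33},
])

```text
time_s: 36.45
position: [0.4868, -0.0424, 0.0309]
tcp_rot: [[-0.035, 0.999, 0.004], [0.999, 0.035, -0.001], [-0.001, 0.004, -1.0]]
force: [0.8, 0.3, 0.2]
opening: 0.327
```

Call:
jog_arm([
  {"dp":[0,0,0],"turn":[0,0,0],"grip":0},
  {"dp":[0,0,0],"turn":[0,0,0],"grip":0},
  {"dp":[0,0,0],"turn":[0,0,0],"grip":0},
  {"dp":[0,0,0],"turn":[0,0,0],"grip":0},
  {"dp":[0,0,0],"turn":[0,0,0],"grip":0},
  {"dp":[0,0,0],"turn":[0,0,0],"grip":0},
  {"dp":[0,0,0],"turn":[0,0,0],"grip":0},
])

```text
time_s: 37.15
position: [0.4871, -0.0424, 0.0312]
tcp_rot: [[-0.035, 0.999, 0.005], [0.999, 0.035, -0.001], [-0.001, 0.005, -1.0]]
force: [-0.1, 1.1, 5.5]
opening: 0.112
```

Run:
```python
from h import *
s=st();cap("scene","scene21")
```

```text
37.15 [487.1 -42.4  31.2] [[-0.035, 0.999, 0.005], [0.999, 0.035, -0.001], [-0.001, 0.005, -1.0]] F [-0.1  1.1  5.5] o 0.112 j [-1.810e+01  4.030e+01  1.101e+02  1.000e-01  2.930e+01 -2.020e+01]
```

View pics/scene21.png

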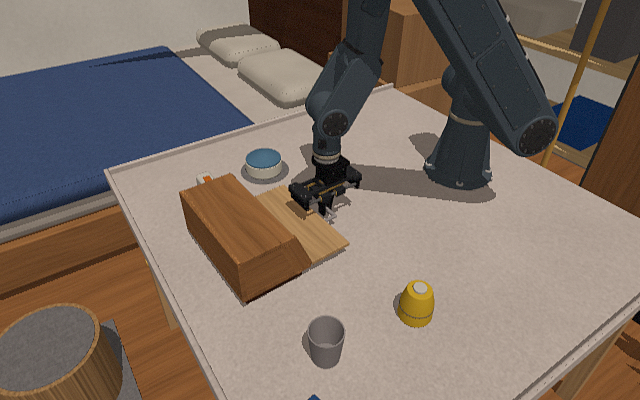

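Call:
jog_arm([
  {"dp":[0,0,-9],"turn":[0,0,0],"grip":0},
  {"dp":[0,1,-24],"turn":[0,0,0],"grip":0},
  {"dp":[0,3,-39],"turn":[0,0,0],"grip":0},
  {"dp":[0,7,-54],"turn":[0,0,0],"grip":0},
  {"dp":[0,13,-68],"turn":[0,0,0],"grip":0},
  {"dp":[0,20,-81],"turn":[0,0,0],"grip":0},
  {"dp":[0,28,-94],"turn":[0,0,0],"grip":0},
  {"dp":[0,37,-106],"turn":[0,0,0],"grip":0},
  {"dp":[0,47,-117],"turn":[0,0,0],"grip":0},
])

```text
time_s: 38.1
position: [0.5307, -0.0404, 0.1475]
tcp_rot: [[-0.035, 0.999, -0.002], [0.999, 0.035, 0.0], [0.0, -0.002, -1.0]]
force: [-0.5, -0.3, -5.1]
opening: 0.114
```

Run:
```python
from h import *
s=st();cap("scene","scene22")
def bar(q):
    L=np.radians(22)-q; return 151*np.sin(L)-6*np.cos(L), 44+151*np.cos(L)+6*np.sin(L)
p=s['position']*1000-O; print(p@CX,p@CY,p[2]+8,bar(1.1),bar(1.15))
```

```text
38.1 [530.7 -40.4 147.5] [[-0.035, 0.999, -0.002], [0.999, 0.035, 0.0], [0.0, -0.002, -1.0]] F [-0.5 -0.3 -5.1] o 0.114 j [-16.4  30.2 100.   -0.   49.9 -18.4]
-105.82734131588919 -0.07205798890739867 155.51139439255226 (np.float64(-103.64185452116642), np.float64(153.9789343074999)) (np.float64(-109.0089849647955), np.float64(148.66155548693604))
```

View pics/scene22.png

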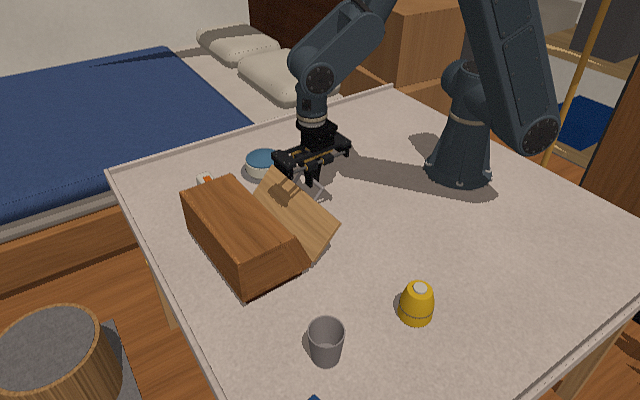

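Call:
jog_arm([
  {"dp":[0,12,-10],"turn":[0,0,0],"grip":0},
  {"dp":[0,24,-18],"turn":[0,0,0],"grip":0},
  {"dp":[0,37,-26],"turn":[0,0,0],"grip":0},
  {"dp":[0,51,-32],"turn":[0,0,0],"grip":0},
  {"dp":[0,65,-36],"turn":[0,0,0],"grip":0},
  {"dp":[0,80,-39],"turn":[0,0,0],"grip":0},
  {"dp":[0,95,-41],"turn":[0,0,0],"grip":0},
  {"dp":[0,110,-41],"turn":[0,0,0],"grip":0},
  {"dp":[0,125,-40],"turn":[0,0,0],"grip":0},
  {"dp":[0,140,-37],"turn":[0,0,0],"grip":0},
])

```text
time_s: 39.15
position: [0.6715, -0.0344, 0.186]
tcp_rot: [[-0.035, 0.999, 0.0], [0.999, 0.035, 0.002], [0.002, 0.0, -1.0]]
force: [-3.4, 2.5, 1.7]
opening: 0.116
```

Call:
jog_arm([
  {"dp":[0,7,3],"turn":[0,0,0],"grip":0},
  {"dp":[0,14,5],"turn":[0,0,0],"grip":0},
  {"dp":[0,18,6],"turn":[0,0,0],"grip":0},
  {"dp":[0,20,6],"turn":[0,0,0],"grip":0},
  {"dp":[0,20,6],"turn":[0,0,0],"grip":0},
])

```text
time_s: 39.65
position: [0.6889, -0.0336, 0.1801]
tcp_rot: [[-0.035, 0.999, -0.006], [0.999, 0.035, 0.002], [0.002, -0.005, -1.0]]
force: [-8.6, 3.9, 9.8]
opening: 0.116
```

Run:
```python
from h import *
s=st();cap("scene","scene23")
p=s['position']*1000-O; print(p@CX,p@CY,p[2]+8)
```

```text
39.65 [688.9 -33.6 180.1] [[-0.035, 0.999, -0.006], [0.999, 0.035, 0.002], [0.002, -0.005, -1.0]] F [-8.6  3.9  9.8] o 0.116 j [-12.1  38.6  74.5   0.   67.2 -14.1]
52.49123657535488 0.9740935988435164 188.10937121017338
```

View pics/scene23.png

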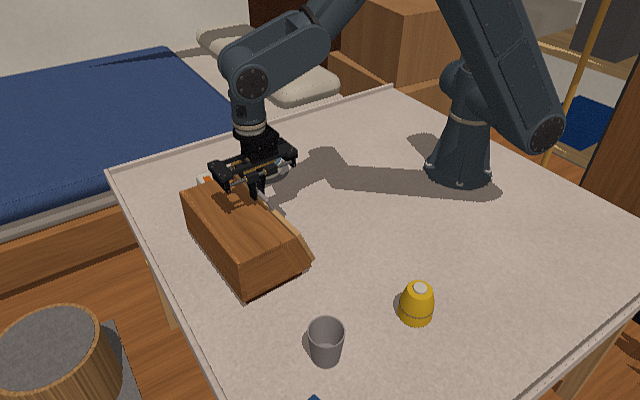

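Shut against its stop, with the bar at 52 mm where 51 is expected when shut and 8.6 N of reaction. I'll open the fingers and lift away.

Call:
jog_arm([
  {"dp":[0,0,0],"turn":[0,0,0],"grip":0.4},
  {"dp":[0,0,0],"turn":[0,0,0],"grip":0.4},
  {"dp":[0,0,0],"turn":[0,0,0],"grip":0.4},
  {"dp":[0,0,0],"turn":[0,0,0],"grip":0.4},
  {"dp":[0,0,0],"turn":[0,0,0],"grip":0.4},
  {"dp":[0,0,-15],"turn":[0,0,0],"grip":0.4},
  {"dp":[0,0,-45],"turn":[0,0,0],"grip":0.4},
  {"dp":[0,0,-85],"turn":[0,0,0],"grip":0.4},
  {"dp":[0,-40,-110],"turn":[0,0,0],"grip":0.4},
  {"dp":[0,-90,-110],"turn":[0,0,0],"grip":0.4},
])

```text
time_s: 40.7
position: [0.6063, -0.0392, 0.2949]
tcp_rot: [[-0.035, 0.999, 0.017], [0.999, 0.035, -0.004], [-0.004, 0.017, -1.0]]
force: [-0.3, -1.5, -0.4]
opening: 0.402
```

Call:
jog_arm([
  {"dp":[0,-50,0],"turn":[0,0,0],"grip":0.4},
  {"dp":[0,-100,0],"turn":[0,0,0],"grip":0.4},
  {"dp":[0,-150,0],"turn":[0,0,0],"grip":0.4},
  {"dp":[0,-170,0],"turn":[0,0,0],"grip":0.4},
  {"dp":[0,-170,0],"turn":[0,0,0],"grip":0.4},
  {"dp":[0,-170,0],"turn":[0,0,0],"grip":0.4},
  {"dp":[0,-170,0],"turn":[0,0,0],"grip":0.4},
])

```text
time_s: 41.4
position: [0.4347, -0.0446, 0.2894]
tcp_rot: [[-0.035, 0.999, 0.007], [0.999, 0.035, -0.001], [-0.002, 0.007, -1.0]]
force: [-0.3, -0.4, 1.1]
opening: 0.398
```

Run:
```python
from h import *
st();p,P=cap("top","top24");cap("scene","scene24")
Q=roi(P,400,500,170,285,.035,.075);print('box',len(Q),cv2.minEnclosingCircle((Q[:,:2]*1000).astype(np.float32)))
F=P[140:190,262:395].reshape(-1,3); F=F[(F[:,2]>.055)&(F[:,2]<.135)&(F[:,0]>.58)]
A=np.c_[F[:,1:],np.ones(len(F))]; c=np.linalg.lstsq(A,F[:,0],rcond=None)[0];r=F[:,0]-A@c
g=abs(r)<.006;c=np.linalg.lstsq(A[g],F[g,0],rcond=None)[0];print('flap',c,g.sum(),np.degrees(np.arctan(c[:2])))
B=P[125:165,295:365].reshape(-1,3);B=B[(B[:,2]>.175)&(B[:,2]<.21)];print('bar',len(B),rect(B[:,:2]),B[:,2].max())
for n,(u,v) in dict(dif=(172,230),clock=(434,147),cup=(186,138)).items(): print(n,np.round(P[v,u]*1000))
```

```text
41.4 [434.7 -44.6 289.4] [[-0.035, 0.999, 0.007], [0.999, 0.035, -0.001], [-0.002, 0.007, -1.0]] F [-0.3 -0.4  1.1] o 0.398 j [-2.060e+01  1.100e+01  1.037e+02  1.000e-01  6.490e+01 -2.260e+01]
box 1744 ((515.6015625, -342.76348876953125), 57.917449951171875)
flap [-0.04383955  0.40537684  0.60605386] 2766 [-2.51021394 22.06649401]
bar 251 (array([687.1, -35.2]), 98.0, 15.6, -86.7) 0.19559196119163036
dif [500. 320.  86.]
clock [ 710. -295.   72.]
cup [745. 322.   3.]
```

View pics/top24.png

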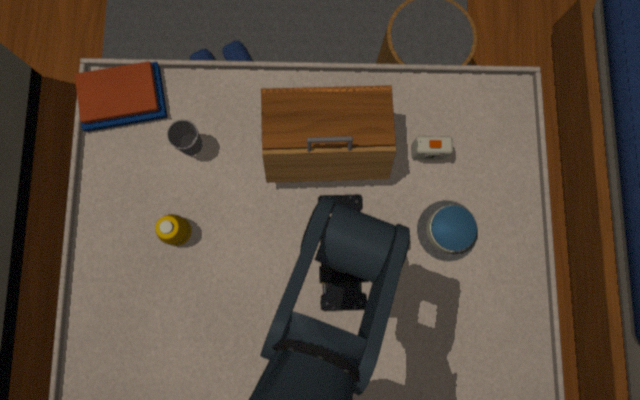

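View pics/scene24.png

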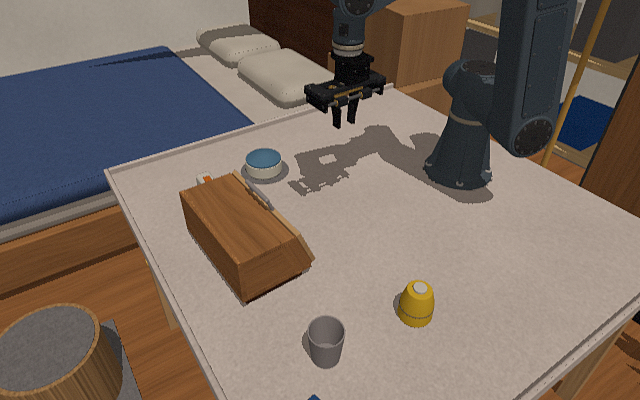

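The flap is shut (22.1° lean, bar at its starting place), the box stands centred on the mat, and the tray is clear. I'm handing in.

Run:
```python
from rig import bot
print(bot.hand_in())
```

```text
the job is handed in; nothing more can be done
None
```

The nightstand is tidied and the job is handed in, at about 41 s on the robot's clock. I slid the ceramic box onto the mat and lowered the flap to its stop. The refill carton and power bank were the only two small items there. I set both on the lowered flap, pushed them inside, and swung the flap shut.

**Disturbance:** the box was knocked about 3 cm off centre on the mat before I shut the flap. I pushed it back first, then closed up.

**Last checks:**
- **Box:** its centre measured (516, -343) mm against the mat's (516, -342) mm, so it stands wholly on the mat.
- **Items:** before closing, the refill's front edge was about 34 mm behind the hinge line and the power bank's about 27 mm, both on the cabinet floor. I could not see them again once the flap was shut.
- **Flap:** it leans 22.1°, and the bar is within 1 mm of its starting place.
- **Cup, diffuser and clock:** all within about 3 mm of where they started. The cup's point was a rough reading inside it.
- **Robot:** standing clear of everything.

No check failed or disagreed.

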